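Reload the coin-wrapping paper feeder

ROBOT

A 6-joint arm with a two-finger parallel gripper is mounted at the origin on the work surface. World frame = base frame: x ahead of the robot, y to its left, z up, the work surface at z = 0. Lengths are in m, angles in rad, forces in N, time in s.
With the tool pointing down it reaches from about 0.375 to 0.9 m from the base axis. Payload 3.1 kg.
Tool frame: the origin (TCP) lies midway between the tips of the shut fingers; the grasp point (between the pads) lies 19 mm behind it (manip.grasp_offset is the distance from the TCP to the grasp point, in m); z points along the fingers, y is the line along which they close (so a half turn about z gives the same grasp; the last joint's range is limited). The gripper opens to 85 mm and grips with 20 to 120 N. Pads are 22 mm wide; open, the fingers measure 114 mm over their backs; the gripper's body (76 mm by 85 mm) begins 54 mm behind the grasp point. The pads swing forward as they close: fully open they stand 13 mm farther back than shut.
Start: joints at [0.981, 0.527, 1.433, -0, 1.181, -0.178], TCP at [0.25, 0.573, 0.231] pointing down, gripper open.
Joint ranges: [-3.08, 3.08], [-0.75, 2.2], [0.22, 2.44], [-1.43, 4.57], [0, 2.65], [-2.85, 2.85]. Speed limits (rad/s): [2.79, 2.79, 3.14, 3.14, 3.14, 3.14].

INTERFACE

Orientations are given as a unit quaternion [x, y, z, w].
In Python, from station import sensors, cams, order, manip gives the robot as it stands.
- The arm moves only by the tool move_arm, never from a script. Its argument "targets" is a list of rows, each an object of numbers: "dx", "dy", "dz": the shift along the world's x, y, z normalised to -1 to 1, where 1 is 25 mm; "rx", "ry", "rz": the turn, a rotation vector about the world's x, y, z normalised to -1 to 1, where 1 is 30 degrees. A call has exactly 10 rows; each row shifts and turns the commanded pose from where the row before left it; what a row does not reach is not made up. A row lasts 1/8 s, in which the tool goes at most 62.5 mm and 10.7 degrees, less where a joint would pass 70% of its speed; a pose out of reach is approached as far as the arm can. A call with a number of a shift or a turn outside -1 to 1 is refused whole. A call with a gripper value outside its range is refused whole. "claw" is the opening in per cent of the stroke, from 0 (shut) to 100 (fully open), set as the call begins (left out, the last holds). The fingers move at their own pace and stop on an object; "newtons" is the grip in N (left out, the last holds). Time passes only in rows, so rows that do not move let the fingers close, or fill a call up. It gives the time, the measured TCP pose, the force, the opening and the grip force at its end, in the units of the state.
- sensors.sense(): the state, without advancing time (a new reading comes with each control period).
- cams.snapshot(name): name is "scene" or "top" or "wrist"; returns the picture (384x512x3 uint8, red, green, blue); there is no depth.
- cams.camera_model(name): a dict with "fx", "fy", "cx", "cy" (pixels), "extrinsics" (4x4, takes a point from world to camera coordinates). Camera axes: x right, y down, z forward; pixel columns grow to the right and rows downward; lengths in m; the calibration is good to about 2 mm. A picture is of the moment at which its call begins: read the wrist's pose just before it. camera_model takes no time and is no camera call; for the wrist camera it gives the pose at the moment of the call.
- order.sign_off(): hands the job in; it is judged then, once.
The state is a dict: "t": time; "q": joint angles; "qd": joint speeds; "tau": joint torques, N m; "tcp_pos": TCP position; "tool_rot": TCP orientation; "force": force on the tool from outside, world axes, zero at the start; "ft_torque": the same for the moment, N m; "finger_gap": opening from 0.0 (shut) to 1.0 (fully open); "gripper_force": force on a finger pad.
Only numpy, scipy, OpenCV 4.12 (cv2) and the standard library are available. Lean on these libraries where they do the work, as an engineer would, in place of code of your own. Each camera call takes 0.05 s, during which the arm holds its last target. There are 200 camera calls.

TASK

Get the coin-wrapping paper feeder ready: take every spent cardboard core off the spindles and put it in the black waste bin, and mount each waiting paper roll, fully down, on the spindle with the foot plate of its own colour. Only when that is all done, turn the tension dial until its white pointer points at the orange mark. Leave the copper tin and the stack of coin holders where they are.

Things in the scene. Friction and masses are not known exactly. Their poses are not given: they have to be found in the camera images.
- feeder: Fixed low grey box of the paper feeder, 210 mm deep (x: from 150 mm in front of its origin to 60 mm behind), 340 mm wide (y), 30 mm high; origin on the counter. On its flat top stand four upright spindles in a row along its y, 85 mm apart (at x = +10 mm), and the tension dial (x = -95 mm, y = 0). Its -x side faces the robot, more or less.
- dial (a joint): Angle of the black tension dial about the vertical, rad, growing anticlockwise seen from above; stops at -1.6 and 2.8; at 0 the pointer points to the feeder's -x. It turns against light friction (0.05 N m) and stays where it is left. The short way round from the start to the orange mark is free of the stops and can be up to 2.9 rad.
- dial_axis (a point): Point on the dial's axis at the top of its grip bar, 71 mm above the counter. The dial is a disc 60 mm across, its top 39 mm above the counter, with an upright grip bar across its middle, 50 mm long, 14 mm thick, from 39 to 71 mm above the counter. The white pointer lies along the bar: a line on half of the bar's top and a tab at the rim.
- pointer_tip (a point): Outer end of the dial's white pointer, 38 mm from the axis, 40 mm above the counter.
- index_tip (a point): Inner point of the fixed orange mark on the feeder's top, 40 mm from the dial's axis: the white pointer has to point at it.
- bin: Fixed open black waste bin, outside 160 mm (x) by 130 mm (y) by 60 mm high, walls and floor 4 mm; origin at the centre of its underside, on the counter.
- coin_tin: Bystander: loose closed round copper tin, 54 mm across, 30 mm high, 180 g; origin at the centre of its underside. Leave it alone.
- slab_stack: Bystander: loose stack of three flat coin holders, 62 x 86 x 27 mm; origin at the centre of its underside. Leave it alone.
- spindle_red: Fixed upright spindle with a red round foot plate (60 mm across, 4 mm thick, top 34 mm above the counter), a steel rod 15 mm in diameter and a red tip tapering over 12 mm to 8 mm across, its end 92 mm above the counter. Origin on the axis, at the underside of the foot plate, 30 mm above the counter; z up. Which of the four places has which colour varies.
- roll_red: Loose new roll of red wrapping paper: rigid cylinder 52 mm across, 42 mm high, with a 20 mm bore right through, about 90 g; either end may be down. Starts standing upright on the open counter; may be absent. Origin at its centre, on the axis, 21 mm from each end (25 mm above the spindle's origin when fully down); z along the axis.
- core_red: Loose spent core: bare cardboard tube 30 mm across, 42 mm high, 20 mm bore, 20 g. Starts on the red spindle, standing on its foot plate; may be absent (spindle already bare). Origin at its centre, 21 mm from each end; z along the axis.
- spindle_blue: Fixed upright spindle with a blue round foot plate (60 mm across, 4 mm thick, top 34 mm above the counter), a steel rod 15 mm in diameter and a blue tip tapering over 12 mm to 8 mm across, its end 92 mm above the counter. Origin on the axis, at the underside of the foot plate, 30 mm above the counter; z up. Which of the four places has which colour varies.
- roll_blue: Loose new roll of blue wrapping paper: rigid cylinder 52 mm across, 42 mm high, with a 20 mm bore right through, about 90 g; either end may be down. Starts standing upright on the open counter; may be absent. Origin at its centre, on the axis, 21 mm from each end (25 mm above the spindle's origin when fully down); z along the axis.
- core_blue: Loose spent core: bare cardboard tube 30 mm across, 42 mm high, 20 mm bore, 20 g. Starts on the blue spindle, standing on its foot plate; may be absent (spindle already bare). Origin at its centre, 21 mm from each end; z along the axis.
- spindle_yellow: Fixed upright spindle with a yellow round foot plate (60 mm across, 4 mm thick, top 34 mm above the counter), a steel rod 15 mm in diameter and a yellow tip tapering over 12 mm to 8 mm across, its end 92 mm above the counter. Origin on the axis, at the underside of the foot plate, 30 mm above the counter; z up. Which of the four places has which colour varies.
- roll_yellow: Loose new roll of yellow wrapping paper: rigid cylinder 52 mm across, 42 mm high, with a 20 mm bore right through, about 90 g; either end may be down. Starts standing upright on the open counter; may be absent. Origin at its centre, on the axis, 21 mm from each end (25 mm above the spindle's origin when fully down); z along the axis.
- core_yellow: Loose spent core: bare cardboard tube 30 mm across, 42 mm high, 20 mm bore, 20 g. Starts on the yellow spindle, standing on its foot plate; may be absent (spindle already bare). Origin at its centre, 21 mm from each end; z along the axis.
- spindle_green: Fixed upright spindle with a green round foot plate (60 mm across, 4 mm thick, top 34 mm above the counter), a steel rod 15 mm in diameter and a green tip tapering over 12 mm to 8 mm across, its end 92 mm above the counter. Origin on the axis, at the underside of the foot plate, 30 mm above the counter; z up. Which of the four places has which colour varies.
- roll_green: Loose new roll of green wrapping paper: rigid cylinder 52 mm across, 42 mm high, with a 20 mm bore right through, about 90 g; either end may be down. Starts standing upright on the open counter; may be absent. Origin at its centre, on the axis, 21 mm from each end (25 mm above the spindle's origin when fully down); z along the axis.
- core_green: Loose spent core: bare cardboard tube 30 mm across, 42 mm high, 20 mm bore, 20 g. Starts on the green spindle, standing on its foot plate; may be absent (spindle already bare). Origin at its centre, 21 mm from each end; z along the axis.
There are look-alikes about, which are no part of the job. What is shaped like the core_yellow but turquoise is not meant. What is shaped like the roll_blue but purple is not meant.

How it is judged:
By the outcome, as a careful person would: the job done as asked, in the order asked, and still so for the second after the job is handed in, with the robot touching nothing.
Of core_red, core_blue, core_yellow, core_green only 2 to 4 are there at a start; the rules pass over those that are not, and their reading is None.
Of roll_red, roll_blue, roll_yellow, roll_green only 3 to 4 are there at a start; the rules pass over those that are not, and their reading is None.
At some moment in a run one of roll_red, roll_blue, roll_yellow, roll_green may be knocked a few centimetres aside while the robot is not near it.
It also fails if it takes over 210 s, if anything falls off the work surface, if the arm or the gripper's body presses on something with over 40 N, if the wrist force passes 120 N, or if a joint passes its speed limit or range.

## Working session

There is one attempt and no reset: what is moved stays moved. The work goes in short steps, Python scripts to look and compute and a tool call to move; the robot and the scene stay as the last step left them, time stands still between calls to the robot, and variables do not carry over. Pictures are saved under pics/ and viewed, at most 17 in all, crops included, and the job is handed in when it is done.

Besides the shell and the picture viewer there is one more tool, called after ">>>" as a command line: name --argument value ..., lists and objects as JSON in quotes. move_arm: Moves the arm, as the interface text tells. Scaled input: -1 to 1 covers 25 mm each way for a shift and 30 degrees each way for a turn. Its arguments: {"type":"object","properties":{"targets":{"type":"array"},"claw":{"type":"number"},"newtons":{"type":"number"}},"required":["targets"]}

```bash
ls; mkdir -p pics; cat > h.py <<'E'
import numpy as np, cv2
from station import sensors, cams, order, manip
def snap(n,f,crop=None,s=1):
    m=cams.camera_model(n); im=cams.snapshot(n)[:,:,::-1]
    np.save('pics/'+f+'.npy',im)
    if crop: im=im[crop[1]:crop[3],crop[0]:crop[2]]
    cv2.imwrite('pics/'+f+'.png',cv2.resize(im,None,fx=s,fy=s,interpolation=cv2.INTER_CUBIC)); return m
def w(m,u,v,z):
    E=np.array(m['extrinsics']);R=E[:3,:3];t=E[:3,3];c=-R.T@t
    d=R.T@np.array([(u-m['cx'])/m['fx'],(v-m['cy'])/m['fy'],1]);return (c+d*(z-c[2])/d[2]).round(4)
def px(m,p):
    E=np.array(m['extrinsics']);q=E[:3,:3]@np.array(p)+E[:3,3]
    return (np.array([m['fx']*q[0]/q[2]+m['cx'],m['fy']*q[1]/q[2]+m['cy']])).round(1)
def st():
    s=sensors.sense();print(s['t'],np.round(s['tcp_pos'],4),np.round(s['tool_rot'],3),np.round(s['force'],1),s['finger_gap'],s['gripper_force'])
E
python3 - <<'E'
from h import *
st();print(manip.grasp_offset)
for n in ['top','scene']:
    m=snap(n,n+'0',s=1.56);print(m)
E
```

```text
pics
0.0 [0.2497 0.5721 0.2303] [ 0.204  0.979 -0.001 -0.   ] [ 0.3  0.3 -0.2] 0.9998375588799692 0.0
0.0187
{'fx': 361.62143186079453, 'fy': 361.62143186079453, 'cx': 256.05494285429234, 'cy': 187.58192244010218, 'extrinsics': array([[ 0.01540953, -0.99980969, -0.01196337,  0.01192517],
       [-0.99879667, -0.01483458, -0.04674555,  0.51010528],
       [ 0.04655918,  0.0126693 , -0.99883519,  1.06025751],
       [ 0.        ,  0.        ,  0.        ,  1.        ]])}
{'fx': 453.8104301154089, 'fy': 453.8104301154089, 'cx': 262.3356633970576, 'cy': 189.67881645876543, 'extrinsics': array([[ 0.80389024,  0.59472479,  0.00793214, -0.41452283],
       [ 0.32274113, -0.42496982, -0.84571793, -0.08598402],
       [-0.49959849,  0.68242441, -0.53357124,  1.55255654],
       [ 0.        ,  0.        ,  0.        ,  1.        ]])}
```

View pics/top0.png

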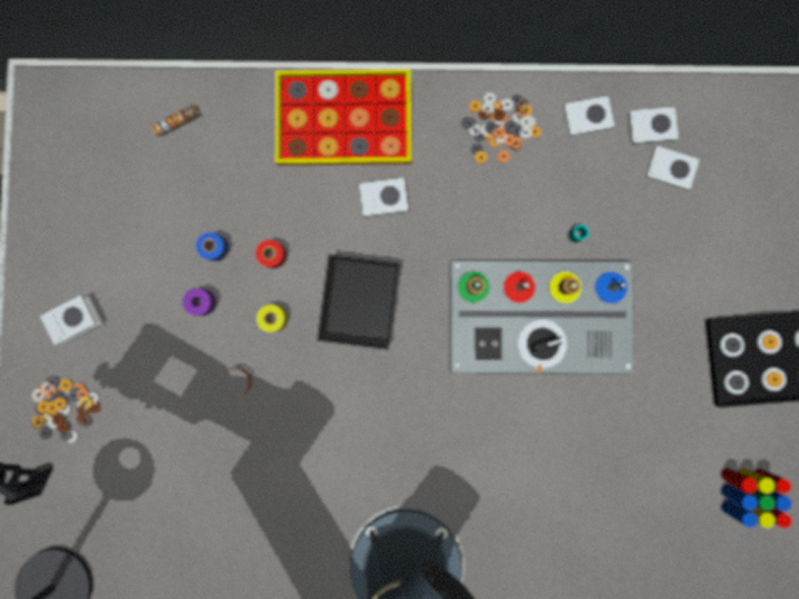

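View pics/scene0.png

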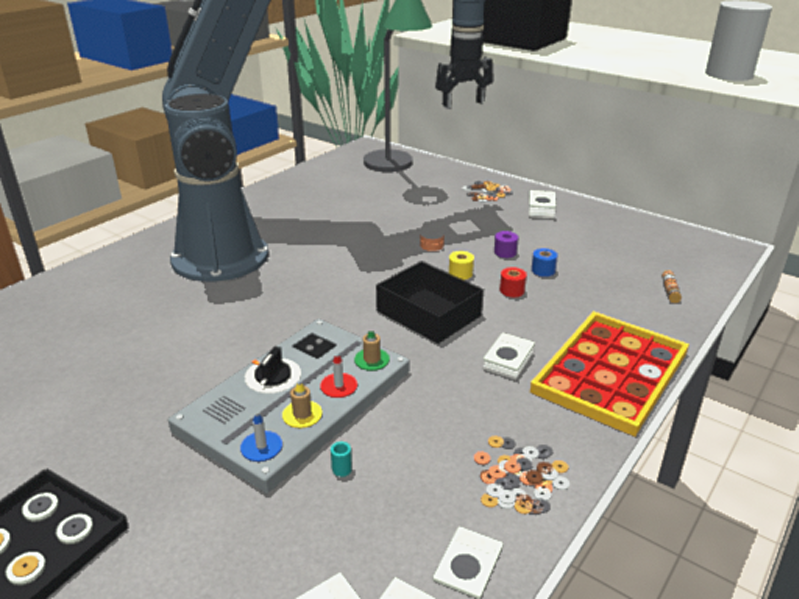

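The top view shows cores on the green and yellow spindles, with red and blue bare. The loose rolls are blue (211,245), red (270,253) and yellow (271,318), and there is no green roll. The bin is at (360,300). The dial is at (543,343), with its pointer towards -y and the orange mark at about (539,369). Next I'll measure.

```bash
cat >> h.py <<'E'
HSV={'red':[(0,6),(174,180)],'yellow':[(25,33)],'blue':[(104,116)],'green':[(55,75)],'purple':[(132,155)]}
def blobs(im,c,amin=25):
    h=cv2.cvtColor(im,cv2.COLOR_BGR2HSV);m=np.zeros(h.shape[:2],np.uint8)
    for a,b in HSV[c]: m|=cv2.inRange(h,(a,120,60),(b,255,255))
    m=cv2.morphologyEx(m,cv2.MORPH_CLOSE,np.ones((3,3)))
    cs,_=cv2.findContours(m,cv2.RETR_EXTERNAL,cv2.CHAIN_APPROX_NONE)
    return [(c_,x,y,ww,hh) for c_ in cs for x,y,ww,hh in [cv2.boundingRect(c_)] if cv2.contourArea(c_)>amin]
E
python3 - <<'E'
from h import *
m=cams.camera_model('top');im=np.load('pics/top0.npy')
for c in HSV:
    for k,x,y,ww,hh in blobs(im,c):
        if y<130 or y>240: continue
        u,v=x+ww/2-.5,y+hh/2-.5
        print(c,(u,v),(ww,hh),'z42',w(m,u,v,.042),'z34',w(m,u,v,.034))
s=1/1.56
for n,u,v,z in [('bin tl',332,253,.06),('bin tr',401,260,.06),('bin br',388,347,.06),('bin bl',320,339,.06),('f tl',452,261,.03),('f tr',631,261,.03),('f br',632,372,.03),('f bl',452,372,.03)]:
    print(n,w(m,u*s,v*s,z))
cv2.imwrite('pics/c1.png',cv2.resize(im[160:245,285:410],None,fx=6,fy=6,interpolation=cv2.INTER_CUBIC))
E
```

```text
red (332.5, 183.5) (20, 20) z42 [ 0.5235 -0.2004  0.042 ] z34 [ 0.524 -0.202  0.034]
red (173.0, 162.5) (19, 18) z42 [0.5777 0.2612 0.042 ] z34 [0.5786 0.2632 0.034 ]
yellow (174.0, 203.5) (19, 18) z42 [0.459  0.2552 0.042 ] z34 [0.459  0.2571 0.034 ]
yellow (361.5, 183.5) (20, 20) z42 [ 0.5247 -0.2835  0.042 ] z34 [ 0.5252 -0.2858  0.034 ]
blue (391.5, 183.5) (20, 20) z42 [ 0.526  -0.3694  0.042 ] z34 [ 0.5265 -0.3723  0.034 ]
blue (135.5, 157.5) (20, 18) z42 [0.5907 0.3708 0.042 ] z34 [0.5917 0.3736 0.034 ]
green (303.0, 183.5) (19, 20) z42 [ 0.5222 -0.1157  0.042 ] z34 [ 0.5227 -0.1166  0.034 ]
purple (126.5, 193.0) (18, 17) z42 [0.4872 0.3937 0.042 ] z34 [0.4874 0.3967 0.034 ]
bin tl [0.5782 0.1432 0.06  ]
bin tr [0.5671 0.0171 0.06  ]
bin br [0.4089 0.0382 0.06  ]
bin bl [0.4214 0.1617 0.06  ]
f tl [ 0.5697 -0.078   0.03  ]
f tr [ 0.5745 -0.4114  0.03  ]
f br [ 0.3686 -0.4125  0.03  ]
f bl [ 0.3631 -0.0803  0.03  ]
```

View pics/c1.png

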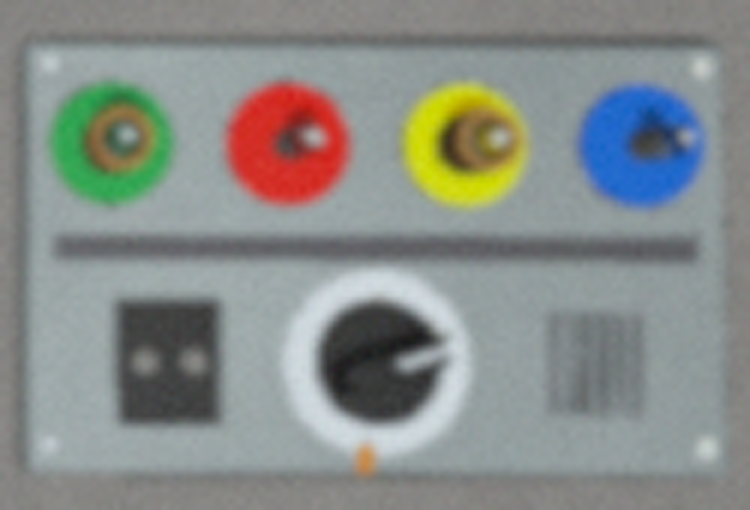

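The crop confirms the spindle order from left to right: green with a core, red bare, yellow with a core, blue bare. The pointer is towards image right and slightly up, and the orange mark is at (366,458). I'll move above the green core.

>>> move_arm --targets '[{"dx":0.39,"dy":-0.98,"rz":-0.312},{"dx":0.39,"dy":-0.98,"rz":-0.312},{"dx":0.39,"dy":-0.98,"rz":-0.312},{"dx":0.39,"dy":-0.98,"rz":-0.312},{"dx":0.39,"dy":-0.98,"rz":-0.312},{"dx":0.39,"dy":-0.98,"rz":-0.312},{"dx":0.39,"dy":-0.98,"rz":-0.312},{"dx":0.39,"dy":-0.98},{"dx":0.39,"dy":-0.98},{"dx":0.39,"dy":-0.98}]'

```text
schema error: expected keys dx, dy, dz, rx, ry, rz
```

>>> move_arm --targets '[{"dx":0.39,"dy":-0.98},{"dx":0.39,"dy":-0.98},{"dx":0.39,"dy":-0.98},{"dx":0.39,"dy":-0.98},{"dx":0.39,"dy":-0.98},{"dx":0.39,"dy":-0.98},{"dx":0.39,"dy":-0.98},{"dx":0.39,"dy":-0.98},{"dx":0.39,"dy":-0.98},{"dx":0.39,"dy":-0.98}]'

```text
schema error: expected keys dx, dy, dz, rx, ry, rz
```

>>> move_arm --targets '[{"dx":0.39,"dy":-0.98},{"dx":0.39,"dy":-0.98},{"dx":0.39,"dy":-0.98},{"dx":0.39,"dy":-0.98},{"dx":0.39,"dy":-0.98},{"dx":0.39,"dy":-0.98},{"dx":0.39,"dy":-0.98},{"dx":0.39,"dy":-0.98},{},{}]'

```text
schema error: expected keys dx, dy, dz, rx, ry, rz
```

Each row needs all six keys.

>>> move_arm --targets '[{"dx":0.39,"dy":-0.98,"dz":0,"rx":0,"ry":0,"rz":-0.312},{"dx":0.39,"dy":-0.98,"dz":0,"rx":0,"ry":0,"rz":-0.312},{"dx":0.39,"dy":-0.98,"dz":0,"rx":0,"ry":0,"rz":-0.312},{"dx":0.39,"dy":-0.98,"dz":0,"rx":0,"ry":0,"rz":-0.312},{"dx":0.39,"dy":-0.98,"dz":0,"rx":0,"ry":0,"rz":-0.312},{"dx":0.39,"dy":-0.98,"dz":0,"rx":0,"ry":0,"rz":-0.312},{"dx":0.39,"dy":-0.98,"dz":0,"rx":0,"ry":0,"rz":-0.312},{"dx":0.39,"dy":-0.98,"dz":0,"rx":0,"ry":0,"rz":0},{"dx":0.39,"dy":-0.98,"dz":0,"rx":0,"ry":0,"rz":0},{"dx":0.39,"dy":-0.98,"dz":0,"rx":0,"ry":0,"rz":0}]'

```text
t: 1.35
tcp_pos: [0.3476, 0.3268, 0.2311]
tool_rot: [0.702, 0.713, -0.0, -0.0]
force: [1.7, 0.1, 0.1]
finger_gap: 1.001
gripper_force: 0.0
```

>>> move_arm --targets '[{"dx":0.39,"dy":-0.98,"dz":0,"rx":0,"ry":0,"rz":0},{"dx":0.39,"dy":-0.98,"dz":0,"rx":0,"ry":0,"rz":0},{"dx":0.39,"dy":-0.98,"dz":0,"rx":0,"ry":0,"rz":0},{"dx":0.39,"dy":-0.98,"dz":0,"rx":0,"ry":0,"rz":0},{"dx":0.39,"dy":-0.98,"dz":0,"rx":0,"ry":0,"rz":0},{"dx":0.39,"dy":-0.98,"dz":0,"rx":0,"ry":0,"rz":0},{"dx":0.39,"dy":-0.98,"dz":0,"rx":0,"ry":0,"rz":0},{"dx":0.39,"dy":-0.98,"dz":0,"rx":0,"ry":0,"rz":0},{"dx":0.39,"dy":-0.98,"dz":0,"rx":0,"ry":0,"rz":0},{"dx":0.39,"dy":-0.98,"dz":0,"rx":0,"ry":0,"rz":0}]'

```text
t: 2.6
tcp_pos: [0.4451, 0.0819, 0.2311]
tool_rot: [0.702, 0.713, -0.0, -0.0]
force: [0.4, 0.2, -0.5]
finger_gap: 1.0
gripper_force: 0.0
```

>>> move_arm --targets '[{"dx":0.39,"dy":-0.98,"dz":0,"rx":0,"ry":0,"rz":0},{"dx":0.39,"dy":-0.98,"dz":0,"rx":0,"ry":0,"rz":0},{"dx":0.39,"dy":-0.98,"dz":0,"rx":0,"ry":0,"rz":0},{"dx":0.39,"dy":-0.98,"dz":0,"rx":0,"ry":0,"rz":0},{"dx":0.39,"dy":-0.98,"dz":0,"rx":0,"ry":0,"rz":0},{"dx":0.39,"dy":-0.98,"dz":0,"rx":0,"ry":0,"rz":0},{"dx":0.39,"dy":-0.98,"dz":0,"rx":0,"ry":0,"rz":0},{"dx":0.39,"dy":-0.69,"dz":0,"rx":0,"ry":0,"rz":0},{"dx":0,"dy":0,"dz":0,"rx":0,"ry":0,"rz":0},{"dx":0,"dy":0,"dz":0,"rx":0,"ry":0,"rz":0}]'

```text
t: 3.85
tcp_pos: [0.5224, -0.1052, 0.231]
tool_rot: [0.702, 0.713, -0.0, -0.001]
force: [0.3, -0.3, -0.8]
finger_gap: 1.003
gripper_force: 0.0
```

```bash
python3 - <<'E'
from h import *
st(); m=snap('wrist','w1',s=1.56); print(sensors.sense()['q'])
for p in [(.5227,-.1166,.034),(.524,-.202,.034),(.5252,-.2858,.034),(.5227,-.1166,.092),(.524,-.202,.092)]: print(p,px(m,p)*1.56)
E
```

```text
3.85 [ 0.5224 -0.1052  0.231 ] [ 0.702  0.713 -0.    -0.001] [ 0.3 -0.3 -0.8] 1.0025342907411305 0.0
[-4.08326594e-01  4.04700485e-01  1.66261774e+00  3.25094580e-04
  1.07573452e+00 -4.24612397e-01]
(0.5227, -0.1166, 0.034) [391.872 263.952]
(0.524, -0.202, 0.034) [392.028 380.484]
(0.5252, -0.2858, 0.034) [392.028 479.388]
(0.5227, -0.1166, 0.092) [391.872 292.5  ]
(0.524, -0.202, 0.092) [392.028 426.348]
```

View pics/w1.png

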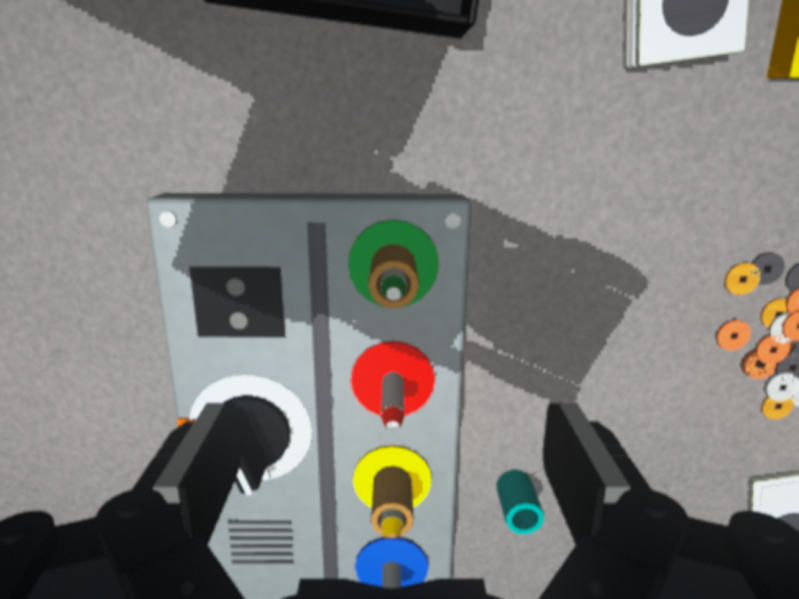

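Predicted pixels match the picture: green plate at (393,263), red at (393,380), yellow at (392,481), so the spindle positions are confirmed. I'll grasp the green core.

>>> move_arm --claw 65 --newtons 25 --targets '[{"dx":0.02,"dy":-0.46,"dz":-0.5,"rx":0,"ry":0,"rz":0},{"dx":0,"dy":0,"dz":-0.8,"rx":0,"ry":0,"rz":0},{"dx":0,"dy":0,"dz":-0.9,"rx":0,"ry":0,"rz":0},{"dx":0,"dy":0,"dz":-0.9,"rx":0,"ry":0,"rz":0},{"dx":0,"dy":0,"dz":-0.9,"rx":0,"ry":0,"rz":0},{"dx":0,"dy":0,"dz":-0.9,"rx":0,"ry":0,"rz":0},{"dx":0,"dy":0,"dz":-0.9,"rx":0,"ry":0,"rz":0},{"dx":0,"dy":0,"dz":-0.9,"rx":0,"ry":0,"rz":0},{"dx":0,"dy":0,"dz":-0.6,"rx":0,"ry":0,"rz":0},{"dx":0,"dy":0,"dz":-0.1,"rx":0,"ry":0,"rz":0}]'

```text
t: 5.15
tcp_pos: [0.5228, -0.1172, 0.0451]
tool_rot: [0.702, 0.713, -0.0, -0.001]
force: [-0.1, 0.2, -0.4]
finger_gap: 0.655
gripper_force: 0.0
```

>>> move_arm --claw 10 --targets '[{"dx":0,"dy":0,"dz":0,"rx":0,"ry":0,"rz":0},{"dx":0,"dy":0,"dz":0,"rx":0,"ry":0,"rz":0},{"dx":0,"dy":0,"dz":0,"rx":0,"ry":0,"rz":0},{"dx":0,"dy":0,"dz":0,"rx":0,"ry":0,"rz":0},{"dx":0,"dy":0,"dz":0,"rx":0,"ry":0,"rz":0},{"dx":0,"dy":0,"dz":0,"rx":0,"ry":0,"rz":0},{"dx":0,"dy":0,"dz":0,"rx":0,"ry":0,"rz":0},{"dx":0,"dy":0,"dz":0,"rx":0,"ry":0,"rz":0},{"dx":0,"dy":0,"dz":0,"rx":0,"ry":0,"rz":0},{"dx":0,"dy":0,"dz":0,"rx":0,"ry":0,"rz":0}]'

```text
t: 6.4
tcp_pos: [0.524, -0.1177, 0.0469]
tool_rot: [0.702, 0.713, 0.0, 0.001]
force: [-0.0, 1.2, 5.3]
finger_gap: 0.349
gripper_force: 25.1
```

>>> move_arm --targets '[{"dx":0,"dy":0,"dz":0.8,"rx":0,"ry":0,"rz":0},{"dx":0,"dy":0,"dz":0.9,"rx":0,"ry":0,"rz":0},{"dx":0,"dy":0,"dz":1,"rx":0,"ry":0,"rz":0},{"dx":0,"dy":0,"dz":1,"rx":0,"ry":0,"rz":0},{"dx":-0.2,"dy":1,"dz":0,"rx":0,"ry":0,"rz":0},{"dx":-0.2,"dy":1,"dz":0,"rx":0,"ry":0,"rz":0},{"dx":-0.2,"dy":1,"dz":0,"rx":0,"ry":0,"rz":0},{"dx":-0.2,"dy":1,"dz":0,"rx":0,"ry":0,"rz":0},{"dx":-0.2,"dy":1,"dz":0,"rx":0,"ry":0,"rz":0},{"dx":-0.2,"dy":1,"dz":0,"rx":0,"ry":0,"rz":0}]'

```text
t: 7.65
tcp_pos: [0.4931, 0.0333, 0.1385]
tool_rot: [0.702, 0.713, -0.0, -0.0]
force: [0.2, -0.6, -0.9]
finger_gap: 0.348
gripper_force: 24.9
```

>>> move_arm --targets '[{"dx":0,"dy":1,"dz":0,"rx":0,"ry":0,"rz":0},{"dx":0,"dy":0.5,"dz":0,"rx":0,"ry":0,"rz":0},{"dx":0,"dy":0,"dz":-0.8,"rx":0,"ry":0,"rz":0},{"dx":0,"dy":0,"dz":-0.9,"rx":0,"ry":0,"rz":0},{"dx":0,"dy":0,"dz":-0.9,"rx":0,"ry":0,"rz":0},{"dx":0,"dy":0,"dz":-0.9,"rx":0,"ry":0,"rz":0},{"dx":0,"dy":0,"dz":-0.6,"rx":0,"ry":0,"rz":0},{"dx":0,"dy":0,"dz":-0.2,"rx":0,"ry":0,"rz":0},{"dx":0,"dy":0,"dz":0,"rx":0,"ry":0,"rz":0},{"dx":0,"dy":0,"dz":0,"rx":0,"ry":0,"rz":0}]'

```text
t: 8.9
tcp_pos: [0.4942, 0.0699, 0.0319]
tool_rot: [0.702, 0.713, 0.0, 0.001]
force: [0.1, -0.2, -0.2]
finger_gap: 0.347
gripper_force: 24.9
```

>>> move_arm --claw 65 --targets '[{"dx":0,"dy":0,"dz":0,"rx":0,"ry":0,"rz":0},{"dx":0,"dy":0,"dz":0,"rx":0,"ry":0,"rz":0},{"dx":0,"dy":0,"dz":0,"rx":0,"ry":0,"rz":0},{"dx":0,"dy":0,"dz":0.6,"rx":0,"ry":0,"rz":0},{"dx":0,"dy":0,"dz":1,"rx":0,"ry":0,"rz":0},{"dx":0,"dy":0,"dz":1,"rx":0,"ry":0,"rz":0},{"dx":0,"dy":0,"dz":1,"rx":0,"ry":0,"rz":0},{"dx":0,"dy":0,"dz":1,"rx":0,"ry":0,"rz":0},{"dx":0,"dy":0,"dz":0.6,"rx":0,"ry":0,"rz":0},{"dx":0.24,"dy":-1,"dz":0,"rx":0,"ry":0,"rz":0}]'

```text
t: 10.15
tcp_pos: [0.4999, 0.0458, 0.1637]
tool_rot: [0.701, 0.713, 0.001, 0.001]
force: [0.0, 0.3, -0.7]
finger_gap: 0.653
gripper_force: 0.0
```

>>> move_arm --targets '[{"dx":0.1,"dy":-1,"dz":0,"rx":0,"ry":0,"rz":0},{"dx":0.1,"dy":-1,"dz":0,"rx":0,"ry":0,"rz":0},{"dx":0.1,"dy":-1,"dz":0,"rx":0,"ry":0,"rz":0},{"dx":0.1,"dy":-1,"dz":0,"rx":0,"ry":0,"rz":0},{"dx":0.1,"dy":-1,"dz":0,"rx":0,"ry":0,"rz":0},{"dx":0.1,"dy":-1,"dz":0,"rx":0,"ry":0,"rz":0},{"dx":0.1,"dy":-1,"dz":0,"rx":0,"ry":0,"rz":0},{"dx":0.1,"dy":-1,"dz":0,"rx":0,"ry":0,"rz":0},{"dx":0.1,"dy":-1,"dz":0,"rx":0,"ry":0,"rz":0},{"dx":0.1,"dy":-1,"dz":0,"rx":0,"ry":0,"rz":0}]'

```text
t: 11.4
tcp_pos: [0.5246, -0.2059, 0.1622]
tool_rot: [0.702, 0.713, 0.0, 0.0]
force: [0.4, -0.2, 0.5]
finger_gap: 0.656
gripper_force: 0.0
```

>>> move_arm --targets '[{"dx":0,"dy":-1,"dz":0,"rx":0,"ry":0,"rz":0},{"dx":0,"dy":-1,"dz":0,"rx":0,"ry":0,"rz":0},{"dx":0,"dy":-0.9,"dz":0,"rx":0,"ry":0,"rz":0},{"dx":0,"dy":-0.34,"dz":0,"rx":0,"ry":0,"rz":0},{"dx":0,"dy":0,"dz":0,"rx":0,"ry":0,"rz":0},{"dx":0,"dy":0,"dz":-0.8,"rx":0,"ry":0,"rz":0},{"dx":0,"dy":0,"dz":-0.9,"rx":0,"ry":0,"rz":0},{"dx":0,"dy":0,"dz":-0.6,"rx":0,"ry":0,"rz":0},{"dx":0,"dy":0,"dz":0,"rx":0,"ry":0,"rz":0},{"dx":0,"dy":0,"dz":0,"rx":0,"ry":0,"rz":0}]'

```text
t: 12.65
tcp_pos: [0.5251, -0.286, 0.1044]
tool_rot: [0.701, 0.713, 0.0, 0.0]
force: [0.5, -0.1, -0.6]
finger_gap: 0.651
gripper_force: 0.0
```

>>> move_arm --targets '[{"dx":0,"dy":0,"dz":-0.8,"rx":0,"ry":0,"rz":0},{"dx":0,"dy":0,"dz":-0.8,"rx":0,"ry":0,"rz":0},{"dx":0,"dy":0,"dz":-0.6,"rx":0,"ry":0,"rz":0},{"dx":0,"dy":0,"dz":-0.1,"rx":0,"ry":0,"rz":0},{"dx":0,"dy":0,"dz":0,"rx":0,"ry":0,"rz":0},{"dx":0,"dy":0,"dz":0,"rx":0,"ry":0,"rz":0},{"dx":0,"dy":0,"dz":0,"rx":0,"ry":0,"rz":0},{"dx":0,"dy":0,"dz":0,"rx":0,"ry":0,"rz":0},{"dx":0,"dy":0,"dz":0,"rx":0,"ry":0,"rz":0},{"dx":0,"dy":0,"dz":0,"rx":0,"ry":0,"rz":0}]'

```text
t: 13.9
tcp_pos: [0.5246, -0.286, 0.0464]
tool_rot: [0.702, 0.713, -0.0, 0.0]
force: [0.0, 0.5, -0.0]
finger_gap: 0.646
gripper_force: 0.0
```

>>> move_arm --claw 10 --targets '[{"dx":0,"dy":0,"dz":0,"rx":0,"ry":0,"rz":0},{"dx":0,"dy":0,"dz":0,"rx":0,"ry":0,"rz":0},{"dx":0,"dy":0,"dz":0,"rx":0,"ry":0,"rz":0},{"dx":0,"dy":0,"dz":0,"rx":0,"ry":0,"rz":0},{"dx":0,"dy":0,"dz":0,"rx":0,"ry":0,"rz":0},{"dx":0,"dy":0,"dz":0,"rx":0,"ry":0,"rz":0},{"dx":0,"dy":0,"dz":0.8,"rx":0,"ry":0,"rz":0},{"dx":0,"dy":0,"dz":0.9,"rx":0,"ry":0,"rz":0},{"dx":0,"dy":0,"dz":1,"rx":0,"ry":0,"rz":0},{"dx":0,"dy":0,"dz":1,"rx":0,"ry":0,"rz":0}]'

```text
t: 15.15
tcp_pos: [0.5244, -0.2858, 0.1392]
tool_rot: [0.702, 0.713, 0.0, -0.0]
force: [0.3, -0.5, -0.3]
finger_gap: 0.342
gripper_force: 24.8
```

>>> move_arm --targets '[{"dx":-0.1,"dy":1,"dz":0,"rx":0,"ry":0,"rz":0},{"dx":-0.1,"dy":1,"dz":0,"rx":0,"ry":0,"rz":0},{"dx":-0.1,"dy":1,"dz":0,"rx":0,"ry":0,"rz":0},{"dx":-0.1,"dy":1,"dz":0,"rx":0,"ry":0,"rz":0},{"dx":-0.1,"dy":1,"dz":0,"rx":0,"ry":0,"rz":0},{"dx":-0.1,"dy":1,"dz":0,"rx":0,"ry":0,"rz":0},{"dx":-0.1,"dy":1,"dz":0,"rx":0,"ry":0,"rz":0},{"dx":-0.1,"dy":1,"dz":0,"rx":0,"ry":0,"rz":0},{"dx":-0.1,"dy":1,"dz":0,"rx":0,"ry":0,"rz":0},{"dx":-0.1,"dy":1,"dz":0,"rx":0,"ry":0,"rz":0}]'

```text
t: 16.4
tcp_pos: [0.4988, -0.0339, 0.1385]
tool_rot: [0.701, 0.713, -0.0, -0.0]
force: [-0.2, -0.3, -0.1]
finger_gap: 0.344
gripper_force: 24.8
```

>>> move_arm --targets '[{"dx":-0.1,"dy":1,"dz":0,"rx":0,"ry":0,"rz":0},{"dx":-0.1,"dy":1,"dz":0,"rx":0,"ry":0,"rz":0},{"dx":0,"dy":1,"dz":0,"rx":0,"ry":0,"rz":0},{"dx":0,"dy":1,"dz":0,"rx":0,"ry":0,"rz":0},{"dx":0,"dy":1,"dz":0,"rx":0,"ry":0,"rz":0},{"dx":0,"dy":0.9,"dz":0,"rx":0,"ry":0,"rz":0},{"dx":0,"dy":0,"dz":-0.4,"rx":0,"ry":0,"rz":0},{"dx":0,"dy":0,"dz":-0.9,"rx":0,"ry":0,"rz":0},{"dx":0,"dy":0,"dz":-0.9,"rx":0,"ry":0,"rz":0},{"dx":0,"dy":0,"dz":-0.5,"rx":0,"ry":0,"rz":0}]'

```text
t: 17.65
tcp_pos: [0.4934, 0.1113, 0.0698]
tool_rot: [0.702, 0.713, -0.001, -0.001]
force: [0.6, 0.3, -0.7]
finger_gap: 0.344
gripper_force: 24.8
```

```bash
python3 - <<'E'
from h import *
st(); m=snap('top','t2');im=np.load('pics/t2.npy')
for c in HSV:
    for k,x,y,ww,hh in blobs(im,c):
        if y<130 or y>240: continue
        u,v=x+ww/2-.5,y+hh/2-.5
        print(c,(u,v),(ww,hh),'z42',w(m,u,v,.042))
snap('scene','s2',(200,120,400,260),3)
E
```

```text
17.65 [0.4934 0.1113 0.0698] [ 0.702  0.713 -0.001 -0.001] [ 0.6  0.3 -0.7] 0.3442035361592968 24.77839780971408
red (332.5, 183.5) (20, 20) z42 [ 0.5235 -0.2004  0.042 ]
red (173.0, 162.5) (19, 18) z42 [0.5777 0.2612 0.042 ]
yellow (362.0, 183.5) (21, 20) z42 [ 0.5247 -0.285   0.042 ]
blue (391.5, 183.5) (20, 20) z42 [ 0.526  -0.3694  0.042 ]
blue (135.5, 157.0) (20, 17) z42 [0.5922 0.3709 0.042 ]
green (303.0, 183.5) (19, 20) z42 [ 0.5222 -0.1157  0.042 ]
purple (126.5, 193.0) (18, 17) z42 [0.4872 0.3937 0.042 ]
```

View pics/s2.png

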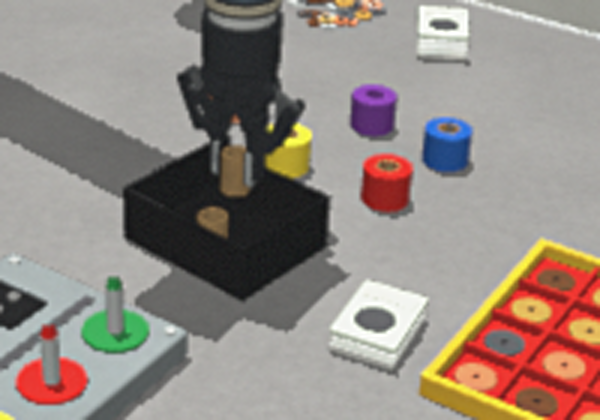

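>>> move_arm --targets '[{"dx":0,"dy":0,"dz":-0.6,"rx":0,"ry":0,"rz":0},{"dx":0,"dy":0,"dz":-0.6,"rx":0,"ry":0,"rz":0},{"dx":0,"dy":0,"dz":-0.3,"rx":0,"ry":0,"rz":0},{"dx":0,"dy":0,"dz":0,"rx":0,"ry":0,"rz":0},{"dx":0,"dy":0,"dz":0,"rx":0,"ry":0,"rz":0},{"dx":0,"dy":0,"dz":0,"rx":0,"ry":0,"rz":0},{"dx":0,"dy":0,"dz":0,"rx":0,"ry":0,"rz":0},{"dx":0,"dy":0,"dz":0,"rx":0,"ry":0,"rz":0},{"dx":0,"dy":0,"dz":0,"rx":0,"ry":0,"rz":0},{"dx":0,"dy":0,"dz":0,"rx":0,"ry":0,"rz":0}]'

```text
t: 19.0
tcp_pos: [0.4946, 0.1115, 0.0338]
tool_rot: [0.702, 0.713, 0.0, 0.0]
force: [-0.2, -0.2, -1.4]
finger_gap: 0.341
gripper_force: 24.8
```

>>> move_arm --claw 65 --targets '[{"dx":0,"dy":0,"dz":0,"rx":0,"ry":0,"rz":0},{"dx":0,"dy":0,"dz":0,"rx":0,"ry":0,"rz":0},{"dx":0,"dy":0,"dz":0,"rx":0,"ry":0,"rz":0},{"dx":0,"dy":0,"dz":0.6,"rx":0,"ry":0,"rz":0},{"dx":0,"dy":0,"dz":1,"rx":0,"ry":0,"rz":0},{"dx":0,"dy":0,"dz":1,"rx":0,"ry":0,"rz":0},{"dx":0,"dy":0,"dz":1,"rx":0,"ry":0,"rz":0},{"dx":0,"dy":0,"dz":1,"rx":0,"ry":0,"rz":0},{"dx":0,"dy":0,"dz":1,"rx":0,"ry":0,"rz":0},{"dx":-0.4,"dy":1,"dz":0,"rx":0,"ry":0,"rz":0}]'

```text
t: 20.25
tcp_pos: [0.4871, 0.1359, 0.177]
tool_rot: [0.703, 0.712, 0.003, 0.003]
force: [-0.1, 0.4, -0.3]
finger_gap: 0.648
gripper_force: 0.0
```

>>> move_arm --claw 100 --targets '[{"dx":-0.2,"dy":1,"dz":0,"rx":0,"ry":0,"rz":0},{"dx":-0.2,"dy":1,"dz":0,"rx":0,"ry":0,"rz":0},{"dx":-0.2,"dy":1,"dz":0,"rx":0,"ry":0,"rz":0},{"dx":-0.2,"dy":1,"dz":0,"rx":0,"ry":0,"rz":0},{"dx":-0.2,"dy":0.6,"dz":0,"rx":0,"ry":0,"rz":0},{"dx":0,"dy":0,"dz":0,"rx":0,"ry":0,"rz":0},{"dx":0,"dy":0,"dz":0,"rx":0,"ry":0,"rz":0},{"dx":0,"dy":0,"dz":0,"rx":0,"ry":0,"rz":0},{"dx":0,"dy":0,"dz":0,"rx":0,"ry":0,"rz":0},{"dx":0,"dy":0,"dz":0,"rx":0,"ry":0,"rz":0}]'

```text
t: 21.5
tcp_pos: [0.4598, 0.2511, 0.1738]
tool_rot: [0.702, 0.712, -0.0, -0.0]
force: [0.6, -0.3, -0.7]
finger_gap: 1.002
gripper_force: 0.0
```

```bash
python3 - <<'E'
from h import *
st(); m=snap('wrist','w3',s=1.56)
for p in [(.459,.255,.042),(.5777,.2612,.042)]: print(p,px(m,p)*1.56, px(m,p))
E
```

```text
21.5 [0.4598 0.2511 0.1738] [ 0.702  0.712 -0.    -0.   ] [ 0.6 -0.3 -0.7] 1.0015093362918572 0.0
(0.459, 0.255, 0.042) [390.    269.412] [250.  172.7]
(0.5777, 0.2612, 0.042) [615.264 260.988] [394.4 167.3]
```

View pics/w3.png

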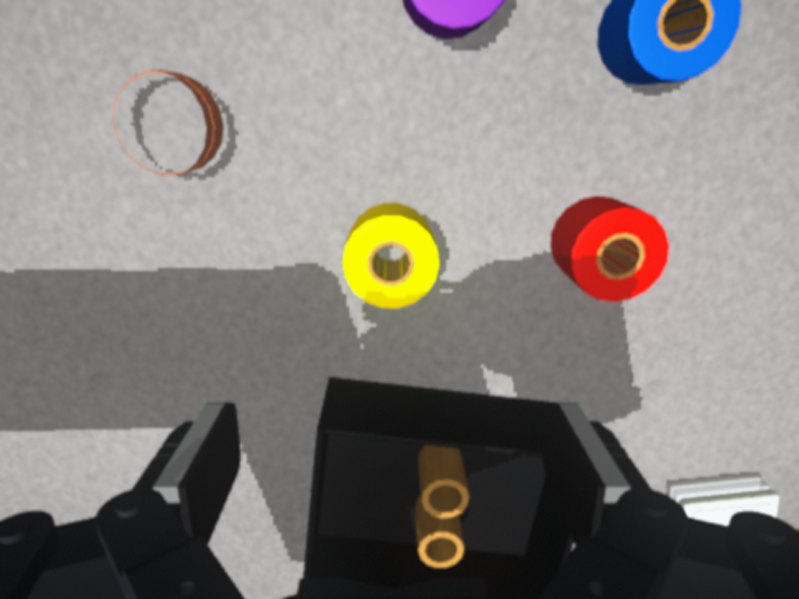

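The wrist view shows both cores standing in the bin. The bores of the rolls are at yellow (391,262), red (620,256) and blue (686,21).

```bash
python3 - <<'E'
from h import *
m=cams.camera_model('wrist')
for n,u,v in [('y',391,262),('r',620,256),('b',686,21),('tin',165,122)]: print(n,w(m,u/1.56,v/1.56,.042))
E
```

```text
y [0.4594 0.2591 0.042 ]
r [0.5797 0.264  0.042 ]
b [0.5929 0.3753 0.042 ]
tin [0.3489 0.328  0.042 ]
```

>>> move_arm --claw 85 --newtons 40 --targets '[{"dx":0,"dy":0.32,"dz":-0.5,"rx":0,"ry":0,"rz":0},{"dx":0,"dy":0,"dz":-0.9,"rx":0,"ry":0,"rz":0},{"dx":0,"dy":0,"dz":-1,"rx":0,"ry":0,"rz":0},{"dx":0,"dy":0,"dz":-1,"rx":0,"ry":0,"rz":0},{"dx":0,"dy":0,"dz":-1,"rx":0,"ry":0,"rz":0},{"dx":0,"dy":0,"dz":-1,"rx":0,"ry":0,"rz":0},{"dx":0,"dy":0,"dz":-0.7,"rx":0,"ry":0,"rz":0},{"dx":0,"dy":0,"dz":-0.38,"rx":0,"ry":0,"rz":0},{"dx":0,"dy":0,"dz":0,"rx":0,"ry":0,"rz":0},{"dx":0,"dy":0,"dz":0,"rx":0,"ry":0,"rz":0}]'

```text
t: 22.8
tcp_pos: [0.4601, 0.2597, 0.0124]
tool_rot: [0.702, 0.713, 0.001, 0.0]
force: [0.3, -1.0, 0.3]
finger_gap: 0.851
gripper_force: 0.0
```

>>> move_arm --claw 30 --targets '[{"dx":0,"dy":0,"dz":0,"rx":0,"ry":0,"rz":0},{"dx":0,"dy":0,"dz":0,"rx":0,"ry":0,"rz":0},{"dx":0,"dy":0,"dz":0,"rx":0,"ry":0,"rz":0},{"dx":0,"dy":0,"dz":0,"rx":0,"ry":0,"rz":0},{"dx":0,"dy":0,"dz":0,"rx":0,"ry":0,"rz":0},{"dx":0,"dy":0,"dz":0,"rx":0,"ry":0,"rz":0},{"dx":0,"dy":0,"dz":0,"rx":0,"ry":0,"rz":0},{"dx":0,"dy":0,"dz":0,"rx":0,"ry":0,"rz":0},{"dx":0,"dy":0,"dz":0,"rx":0,"ry":0,"rz":0},{"dx":0,"dy":0,"dz":0,"rx":0,"ry":0,"rz":0}]'

```text
t: 24.05
tcp_pos: [0.4601, 0.2596, 0.0129]
tool_rot: [0.702, 0.712, 0.001, 0.0]
force: [-0.6, -0.1, 5.9]
finger_gap: 0.594
gripper_force: 41.5
```

>>> move_arm --targets '[{"dx":0,"dy":0,"dz":0.6,"rx":0,"ry":0,"rz":0},{"dx":0,"dy":0,"dz":0.9,"rx":0,"ry":0,"rz":0},{"dx":0,"dy":0,"dz":1,"rx":0,"ry":0,"rz":0},{"dx":0,"dy":0,"dz":1,"rx":0,"ry":0,"rz":0},{"dx":0,"dy":-0.4,"dz":1,"rx":0,"ry":0,"rz":0},{"dx":0,"dy":-0.8,"dz":0.5,"rx":0,"ry":0,"rz":0},{"dx":0.12,"dy":-1,"dz":0,"rx":0,"ry":0,"rz":0},{"dx":0.15,"dy":-1,"dz":0,"rx":0,"ry":0,"rz":0},{"dx":0.15,"dy":-1,"dz":0,"rx":0,"ry":0,"rz":0},{"dx":0.15,"dy":-1,"dz":0,"rx":0,"ry":0,"rz":0}]'

```text
t: 25.3
tcp_pos: [0.4738, 0.1287, 0.1376]
tool_rot: [0.702, 0.713, 0.0, 0.0]
force: [0.3, -0.5, -1.3]
finger_gap: 0.593
gripper_force: 42.1
```

>>> move_arm --targets '[{"dx":0.15,"dy":-1,"dz":0,"rx":0,"ry":0,"rz":0},{"dx":0.15,"dy":-1,"dz":0,"rx":0,"ry":0,"rz":0},{"dx":0.15,"dy":-1,"dz":0,"rx":0,"ry":0,"rz":0},{"dx":0.15,"dy":-1,"dz":0,"rx":0,"ry":0,"rz":0},{"dx":0.15,"dy":-1,"dz":0,"rx":0,"ry":0,"rz":0},{"dx":0.15,"dy":-1,"dz":0,"rx":0,"ry":0,"rz":0},{"dx":0.15,"dy":-1,"dz":0,"rx":0,"ry":0,"rz":0},{"dx":0.15,"dy":-1,"dz":0,"rx":0,"ry":0,"rz":0},{"dx":0.15,"dy":-1,"dz":0,"rx":0,"ry":0,"rz":0},{"dx":0.15,"dy":-1,"dz":0,"rx":0,"ry":0,"rz":0}]'

```text
t: 26.55
tcp_pos: [0.5112, -0.1212, 0.1376]
tool_rot: [0.702, 0.713, 0.0, 0.0]
force: [0.0, -0.5, -0.9]
finger_gap: 0.598
gripper_force: 42.1
```

>>> move_arm --targets '[{"dx":0.15,"dy":-1,"dz":0,"rx":0,"ry":0,"rz":0},{"dx":0.15,"dy":-1,"dz":0,"rx":0,"ry":0,"rz":0},{"dx":0.15,"dy":-1,"dz":0,"rx":0,"ry":0,"rz":0},{"dx":0.1,"dy":-1,"dz":0,"rx":0,"ry":0,"rz":0},{"dx":0,"dy":-1,"dz":0,"rx":0,"ry":0,"rz":0},{"dx":0,"dy":-1,"dz":0,"rx":0,"ry":0,"rz":0},{"dx":0,"dy":-0.58,"dz":0,"rx":0,"ry":0,"rz":0},{"dx":0,"dy":0,"dz":0,"rx":0,"ry":0,"rz":0},{"dx":0,"dy":0,"dz":0,"rx":0,"ry":0,"rz":0},{"dx":0,"dy":0,"dz":0,"rx":0,"ry":0,"rz":0}]'

```text
t: 27.8
tcp_pos: [0.525, -0.2839, 0.1367]
tool_rot: [0.701, 0.713, 0.0, -0.0]
force: [0.8, -0.1, -1.2]
finger_gap: 0.597
gripper_force: 42.1
```

```bash
python3 - <<'E'
from h import *
st(); m=snap('wrist','w4',s=1.56)
p=sensors.sense()['tcp_pos']
for q in [(p[0],p[1],p[2]+.030),(.5252,-.2858,.092)]: print(px(m,q)*1.56)
E
```

```text
27.8 [ 0.525  -0.2839  0.1367] [ 0.701  0.713  0.    -0.   ] [ 0.8 -0.1 -1.2] 0.5967414989967036 42.051622699946165
[391.404 469.092]
[391.872 348.66 ]
```

View pics/w4.png

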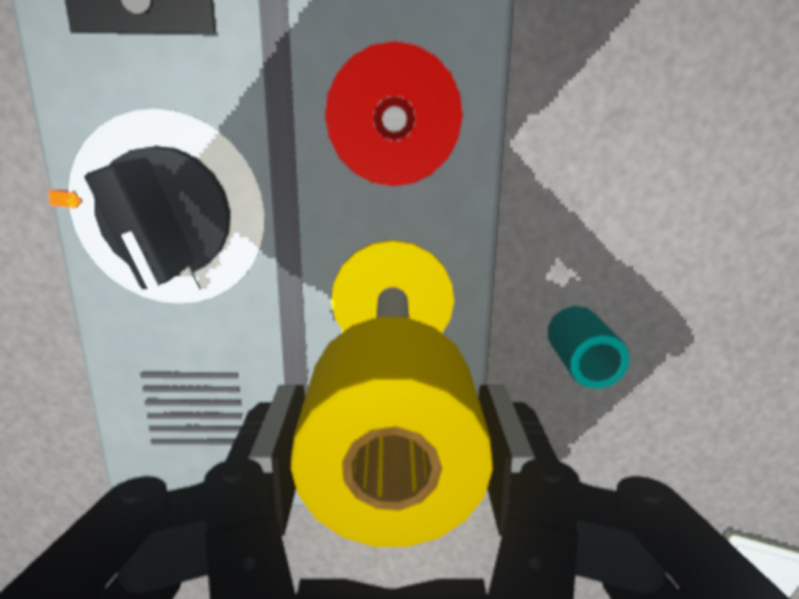

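The gripped roll's bore is at (391,468), where the TCP predicts (391,469), so it is centred. I'll lower it onto the yellow spindle.

>>> move_arm --targets '[{"dx":0.01,"dy":-0.08,"dz":0,"rx":0,"ry":0,"rz":0},{"dx":0,"dy":0,"dz":-0.5,"rx":0,"ry":0,"rz":0},{"dx":0,"dy":0,"dz":-0.5,"rx":0,"ry":0,"rz":0},{"dx":0,"dy":0,"dz":-0.5,"rx":0,"ry":0,"rz":0},{"dx":0,"dy":0,"dz":-0.5,"rx":0,"ry":0,"rz":0},{"dx":0,"dy":0,"dz":-0.5,"rx":0,"ry":0,"rz":0},{"dx":0,"dy":0,"dz":-0.5,"rx":0,"ry":0,"rz":0},{"dx":0,"dy":0,"dz":-0.4,"rx":0,"ry":0,"rz":0},{"dx":0,"dy":0,"dz":-0.16,"rx":0,"ry":0,"rz":0},{"dx":0,"dy":0,"dz":0,"rx":0,"ry":0,"rz":0}]'

```text
t: 29.1
tcp_pos: [0.5255, -0.2871, 0.0478]
tool_rot: [0.702, 0.713, -0.0, 0.0]
force: [0.6, 0.5, -0.8]
finger_gap: 0.597
gripper_force: 42.0
```

>>> move_arm --claw 85 --targets '[{"dx":0,"dy":0,"dz":0,"rx":0,"ry":0,"rz":0},{"dx":0,"dy":0,"dz":0,"rx":0,"ry":0,"rz":0},{"dx":0,"dy":0,"dz":0,"rx":0,"ry":0,"rz":0},{"dx":0,"dy":0,"dz":0,"rx":0,"ry":0,"rz":0},{"dx":0,"dy":0,"dz":0.5,"rx":0,"ry":0,"rz":0},{"dx":0,"dy":0,"dz":0.9,"rx":0,"ry":0,"rz":0},{"dx":0,"dy":0,"dz":1,"rx":0,"ry":0,"rz":0},{"dx":0,"dy":0,"dz":1,"rx":0,"ry":0,"rz":0},{"dx":0,"dy":0,"dz":1,"rx":0,"ry":0,"rz":0},{"dx":0,"dy":0.5,"dz":0.6,"rx":0,"ry":0,"rz":0}]'

```text
t: 30.35
tcp_pos: [0.5261, -0.2752, 0.175]
tool_rot: [0.702, 0.712, 0.0, 0.002]
force: [-0.0, 0.0, -0.7]
finger_gap: 0.852
gripper_force: 0.0
```

>>> move_arm --targets '[{"dx":0.1,"dy":1,"dz":0,"rx":0,"ry":0,"rz":0},{"dx":0.1,"dy":1,"dz":0,"rx":0,"ry":0,"rz":0},{"dx":0.1,"dy":1,"dz":0,"rx":0,"ry":0,"rz":0},{"dx":0.1,"dy":1,"dz":0,"rx":0,"ry":0,"rz":0},{"dx":0.1,"dy":1,"dz":0,"rx":0,"ry":0,"rz":0},{"dx":0.1,"dy":1,"dz":0,"rx":0,"ry":0,"rz":0},{"dx":0.1,"dy":1,"dz":0,"rx":0,"ry":0,"rz":0},{"dx":0.1,"dy":1,"dz":0,"rx":0,"ry":0,"rz":0},{"dx":0.1,"dy":1,"dz":0,"rx":0,"ry":0,"rz":0},{"dx":0.1,"dy":1,"dz":0,"rx":0,"ry":0,"rz":0}]'

```text
t: 31.6
tcp_pos: [0.5486, -0.0216, 0.1716]
tool_rot: [0.701, 0.713, -0.001, -0.002]
force: [0.1, -0.2, 1.3]
finger_gap: 0.851
gripper_force: 0.0
```

>>> move_arm --targets '[{"dx":0.1,"dy":1,"dz":0,"rx":0,"ry":0,"rz":0},{"dx":0.1,"dy":1,"dz":0,"rx":0,"ry":0,"rz":0},{"dx":0.1,"dy":1,"dz":0,"rx":0,"ry":0,"rz":0},{"dx":0.1,"dy":1,"dz":0,"rx":0,"ry":0,"rz":0},{"dx":0.1,"dy":1,"dz":0,"rx":0,"ry":0,"rz":0},{"dx":0.1,"dy":1,"dz":0,"rx":0,"ry":0,"rz":0},{"dx":0.1,"dy":1,"dz":0,"rx":0,"ry":0,"rz":0},{"dx":0.1,"dy":1,"dz":0,"rx":0,"ry":0,"rz":0},{"dx":0.1,"dy":1,"dz":0,"rx":0,"ry":0,"rz":0},{"dx":0.1,"dy":1,"dz":0,"rx":0,"ry":0,"rz":0}]'

```text
t: 32.85
tcp_pos: [0.5728, 0.2277, 0.1713]
tool_rot: [0.701, 0.713, -0.001, -0.001]
force: [0.8, 0.4, 0.6]
finger_gap: 0.852
gripper_force: 0.0
```

>>> move_arm --targets '[{"dx":0.1,"dy":0.7,"dz":0,"rx":0,"ry":0,"rz":0},{"dx":0.06,"dy":0.4,"dz":0,"rx":0,"ry":0,"rz":0},{"dx":0,"dy":0,"dz":0,"rx":0,"ry":0,"rz":0},{"dx":0,"dy":0,"dz":0,"rx":0,"ry":0,"rz":0},{"dx":0,"dy":0,"dz":0,"rx":0,"ry":0,"rz":0},{"dx":0,"dy":0,"dz":0,"rx":0,"ry":0,"rz":0},{"dx":0,"dy":0,"dz":0,"rx":0,"ry":0,"rz":0},{"dx":0,"dy":0,"dz":0,"rx":0,"ry":0,"rz":0},{"dx":0,"dy":0,"dz":0,"rx":0,"ry":0,"rz":0},{"dx":0,"dy":0,"dz":0,"rx":0,"ry":0,"rz":0}]'

```text
t: 34.1
tcp_pos: [0.5793, 0.253, 0.1728]
tool_rot: [0.702, 0.713, -0.0, -0.0]
force: [-0.2, -0.5, -0.1]
finger_gap: 0.849
gripper_force: 0.0
```

```bash
python3 - <<'E'
from h import *
st(); m=snap('wrist','w5',s=1.56);im=np.load('pics/w5.npy')
for p in [(.5797,.264,.042),(.5929,.3753,.042)]: print(px(m,p)*1.56)
snap('top','t5',(70,120,420,250),2.2)
E
```

```text
34.1 [0.5793 0.253  0.1728] [ 0.702  0.713 -0.    -0.   ] [-0.2 -0.5 -0.1] 0.8493007847525791 0.0
[392.34  256.932]
[424.788  21.372]
```

View pics/w5.png

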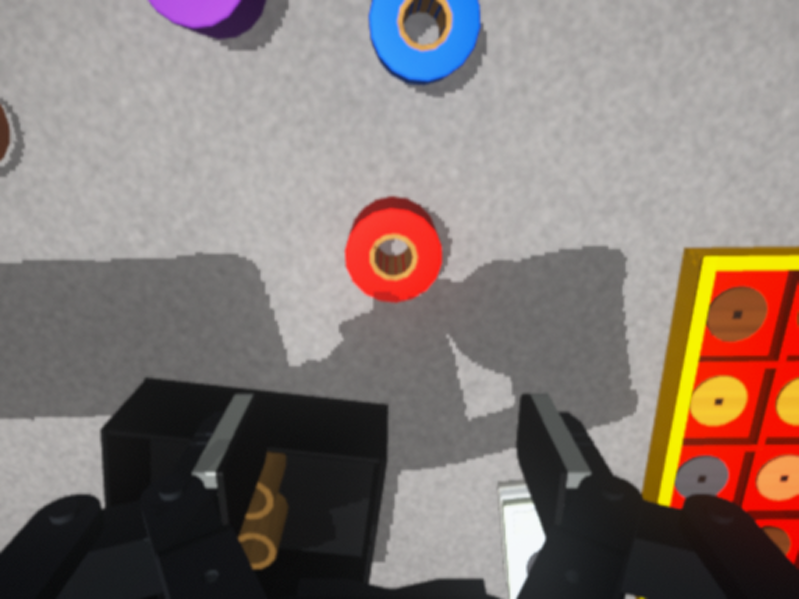

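View pics/t5.png

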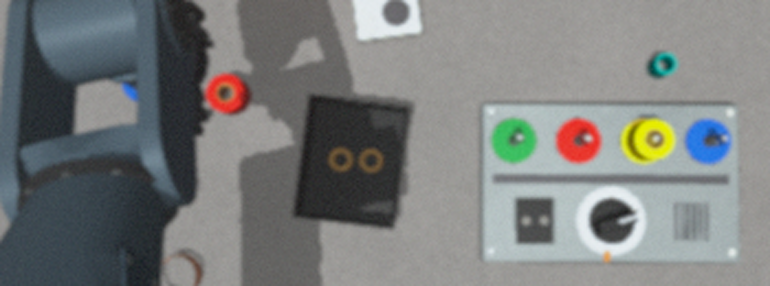

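Red bore at (393,257) and blue at (425,21) are as predicted. The top crop shows the yellow roll on its spindle and both cores in the bin. I'll grasp red.

>>> move_arm --targets '[{"dx":0.01,"dy":0.44,"dz":-0.5,"rx":0,"ry":0,"rz":0},{"dx":0,"dy":0,"dz":-0.9,"rx":0,"ry":0,"rz":0},{"dx":0,"dy":0,"dz":-1,"rx":0,"ry":0,"rz":0},{"dx":0,"dy":0,"dz":-1,"rx":0,"ry":0,"rz":0},{"dx":0,"dy":0,"dz":-1,"rx":0,"ry":0,"rz":0},{"dx":0,"dy":0,"dz":-1,"rx":0,"ry":0,"rz":0},{"dx":0,"dy":0,"dz":-0.7,"rx":0,"ry":0,"rz":0},{"dx":0,"dy":0,"dz":-0.3,"rx":0,"ry":0,"rz":0},{"dx":0,"dy":0,"dz":0,"rx":0,"ry":0,"rz":0},{"dx":0,"dy":0,"dz":0,"rx":0,"ry":0,"rz":0}]'

```text
t: 35.45
tcp_pos: [0.5804, 0.2643, 0.0137]
tool_rot: [0.702, 0.713, 0.001, 0.0]
force: [0.3, 0.3, 0.3]
finger_gap: 0.848
gripper_force: 0.0
```

>>> move_arm --claw 30 --targets '[{"dx":0,"dy":0,"dz":0,"rx":0,"ry":0,"rz":0},{"dx":0,"dy":0,"dz":0,"rx":0,"ry":0,"rz":0},{"dx":0,"dy":0,"dz":0,"rx":0,"ry":0,"rz":0},{"dx":0,"dy":0,"dz":0,"rx":0,"ry":0,"rz":0},{"dx":0,"dy":0,"dz":0,"rx":0,"ry":0,"rz":0},{"dx":0,"dy":0,"dz":0,"rx":0,"ry":0,"rz":0},{"dx":0,"dy":0,"dz":0,"rx":0,"ry":0,"rz":0},{"dx":0,"dy":0,"dz":0,"rx":0,"ry":0,"rz":0},{"dx":0,"dy":0,"dz":0,"rx":0,"ry":0,"rz":0},{"dx":0,"dy":0,"dz":0,"rx":0,"ry":0,"rz":0}]'

```text
t: 36.7
tcp_pos: [0.5803, 0.2642, 0.0141]
tool_rot: [0.702, 0.713, 0.001, 0.0]
force: [-0.3, -0.3, 6.2]
finger_gap: 0.594
gripper_force: 41.8
```

>>> move_arm --targets '[{"dx":0,"dy":0,"dz":0.6,"rx":0,"ry":0,"rz":0},{"dx":0,"dy":0,"dz":0.9,"rx":0,"ry":0,"rz":0},{"dx":0,"dy":0,"dz":1,"rx":0,"ry":0,"rz":0},{"dx":0,"dy":0,"dz":1,"rx":0,"ry":0,"rz":0},{"dx":0,"dy":-0.4,"dz":1,"rx":0,"ry":0,"rz":0},{"dx":-0.14,"dy":-0.8,"dz":0.5,"rx":0,"ry":0,"rz":0},{"dx":-0.15,"dy":-1,"dz":0,"rx":0,"ry":0,"rz":0},{"dx":-0.15,"dy":-1,"dz":0,"rx":0,"ry":0,"rz":0},{"dx":-0.15,"dy":-1,"dz":0,"rx":0,"ry":0,"rz":0},{"dx":-0.15,"dy":-1,"dz":0,"rx":0,"ry":0,"rz":0}]'

```text
t: 37.95
tcp_pos: [0.56, 0.1322, 0.1376]
tool_rot: [0.702, 0.712, -0.001, -0.0]
force: [0.7, 0.0, -1.0]
finger_gap: 0.601
gripper_force: 42.0
```

>>> move_arm --targets '[{"dx":-0.15,"dy":-1,"dz":0,"rx":0,"ry":0,"rz":0},{"dx":-0.15,"dy":-1,"dz":0,"rx":0,"ry":0,"rz":0},{"dx":-0.15,"dy":-1,"dz":0,"rx":0,"ry":0,"rz":0},{"dx":-0.15,"dy":-1,"dz":0,"rx":0,"ry":0,"rz":0},{"dx":-0.15,"dy":-1,"dz":0,"rx":0,"ry":0,"rz":0},{"dx":-0.15,"dy":-1,"dz":0,"rx":0,"ry":0,"rz":0},{"dx":-0.15,"dy":-1,"dz":0,"rx":0,"ry":0,"rz":0},{"dx":-0.15,"dy":-1,"dz":0,"rx":0,"ry":0,"rz":0},{"dx":-0.15,"dy":-1,"dz":0,"rx":0,"ry":0,"rz":0},{"dx":-0.15,"dy":-1,"dz":0,"rx":0,"ry":0,"rz":0}]'

```text
t: 39.2
tcp_pos: [0.5222, -0.1172, 0.1376]
tool_rot: [0.702, 0.712, -0.0, -0.001]
force: [-0.1, -0.5, -0.7]
finger_gap: 0.59
gripper_force: 42.0
```

>>> move_arm --targets '[{"dx":0,"dy":-1,"dz":0,"rx":0,"ry":0,"rz":0},{"dx":0,"dy":-1,"dz":0,"rx":0,"ry":0,"rz":0},{"dx":0,"dy":-0.9,"dz":0,"rx":0,"ry":0,"rz":0},{"dx":0,"dy":-0.5,"dz":0,"rx":0,"ry":0,"rz":0},{"dx":0,"dy":-0.04,"dz":0,"rx":0,"ry":0,"rz":0},{"dx":0,"dy":0,"dz":0,"rx":0,"ry":0,"rz":0},{"dx":0,"dy":0,"dz":0,"rx":0,"ry":0,"rz":0},{"dx":0,"dy":0,"dz":0,"rx":0,"ry":0,"rz":0},{"dx":0,"dy":0,"dz":0,"rx":0,"ry":0,"rz":0},{"dx":0,"dy":0,"dz":0,"rx":0,"ry":0,"rz":0}]'

```text
t: 40.45
tcp_pos: [0.5237, -0.2018, 0.1378]
tool_rot: [0.702, 0.713, -0.0, 0.0]
force: [-0.9, -0.3, -0.9]
finger_gap: 0.589
gripper_force: 42.0
```

```bash
cat >> h.py <<'E'
def roll_off(f,c):
    # compare held roll's top-face bore (dark/brown hole inside coloured annulus) with TCP prediction
    m=cams.camera_model('wrist');p=sensors.sense()['tcp_pos'];im=np.load('pics/'+f+'.npy')
    u,v=px(m,(p[0],p[1],p[2]+.030));h=cv2.cvtColor(im,cv2.COLOR_BGR2HSV)
    k=np.zeros(h.shape[:2],np.uint8)
    for a,b in HSV[c]: k|=cv2.inRange(h,(a,120,60),(b,255,255))
    n,_,s,cc=cv2.connectedComponentsWithStats(255-k)
    for i in range(1,n):
        if s[i,4]>200 and np.hypot(*(cc[i]-(u,v)))<40: print('bore',s[i],cc[i],w(m,*(s[i,:2]+s[i,2:4]/2-.5),p[2]+.030)[:2]-p[:2])
    print('pred',u,v)
E
python3 - <<'E'
from h import *
st(); snap('wrist','w6'); roll_off('w6','red'); 
E
```

```text
40.45 [ 0.5237 -0.2018  0.1378] [ 0.702  0.713 -0.     0.   ] [-0.9 -0.3 -0.9] 0.5890003678829427 42.01887130737305
bore [ 219  269   64   54 2338] [251.00940975 295.66424294] [-0.00013658  0.00220096]
pred 250.7 300.4
```

>>> move_arm --targets '[{"dx":0.01,"dy":-0.06,"dz":0,"rx":0,"ry":0,"rz":0},{"dx":0,"dy":0,"dz":-0.5,"rx":0,"ry":0,"rz":0},{"dx":0,"dy":0,"dz":-0.5,"rx":0,"ry":0,"rz":0},{"dx":0,"dy":0,"dz":-0.5,"rx":0,"ry":0,"rz":0},{"dx":0,"dy":0,"dz":-0.5,"rx":0,"ry":0,"rz":0},{"dx":0,"dy":0,"dz":-0.5,"rx":0,"ry":0,"rz":0},{"dx":0,"dy":0,"dz":-0.5,"rx":0,"ry":0,"rz":0},{"dx":0,"dy":0,"dz":-0.4,"rx":0,"ry":0,"rz":0},{"dx":0,"dy":0,"dz":-0.14,"rx":0,"ry":0,"rz":0},{"dx":0,"dy":0,"dz":0,"rx":0,"ry":0,"rz":0}]'

```text
t: 41.75
tcp_pos: [0.5239, -0.2035, 0.0491]
tool_rot: [0.702, 0.713, -0.0, -0.0]
force: [0.6, 0.6, -1.7]
finger_gap: 0.595
gripper_force: 42.0
```

>>> move_arm --claw 85 --targets '[{"dx":0,"dy":0,"dz":0,"rx":0,"ry":0,"rz":0},{"dx":0,"dy":0,"dz":0,"rx":0,"ry":0,"rz":0},{"dx":0,"dy":0,"dz":0,"rx":0,"ry":0,"rz":0},{"dx":0,"dy":0,"dz":0,"rx":0,"ry":0,"rz":0},{"dx":0,"dy":0,"dz":0.5,"rx":0,"ry":0,"rz":0},{"dx":0,"dy":0,"dz":0.9,"rx":0,"ry":0,"rz":0},{"dx":0,"dy":0,"dz":1,"rx":0,"ry":0,"rz":0},{"dx":0,"dy":0,"dz":1,"rx":0,"ry":0,"rz":0},{"dx":0,"dy":0,"dz":1,"rx":0,"ry":0,"rz":0},{"dx":0,"dy":0.5,"dz":0.6,"rx":0,"ry":0,"rz":0}]'

```text
t: 43.0
tcp_pos: [0.5246, -0.1916, 0.1764]
tool_rot: [0.702, 0.712, 0.0, 0.002]
force: [-0.1, -1.1, -1.0]
finger_gap: 0.849
gripper_force: 0.0
```

>>> move_arm --targets '[{"dx":0.12,"dy":1,"dz":0,"rx":0,"ry":0,"rz":0},{"dx":0.12,"dy":1,"dz":0,"rx":0,"ry":0,"rz":0},{"dx":0.12,"dy":1,"dz":0,"rx":0,"ry":0,"rz":0},{"dx":0.12,"dy":1,"dz":0,"rx":0,"ry":0,"rz":0},{"dx":0.12,"dy":1,"dz":0,"rx":0,"ry":0,"rz":0},{"dx":0.12,"dy":1,"dz":0,"rx":0,"ry":0,"rz":0},{"dx":0.12,"dy":1,"dz":0,"rx":0,"ry":0,"rz":0},{"dx":0.12,"dy":1,"dz":0,"rx":0,"ry":0,"rz":0},{"dx":0.12,"dy":1,"dz":0,"rx":0,"ry":0,"rz":0},{"dx":0.12,"dy":1,"dz":0,"rx":0,"ry":0,"rz":0}]'

```text
t: 44.25
tcp_pos: [0.553, 0.0607, 0.1744]
tool_rot: [0.701, 0.713, -0.0, -0.0]
force: [0.7, -0.0, 0.0]
finger_gap: 0.85
gripper_force: 0.0
```

>>> move_arm --targets '[{"dx":0.12,"dy":1,"dz":0,"rx":0,"ry":0,"rz":0},{"dx":0.12,"dy":1,"dz":0,"rx":0,"ry":0,"rz":0},{"dx":0.12,"dy":1,"dz":0,"rx":0,"ry":0,"rz":0},{"dx":0.12,"dy":1,"dz":0,"rx":0,"ry":0,"rz":0},{"dx":0.12,"dy":1,"dz":0,"rx":0,"ry":0,"rz":0},{"dx":0.12,"dy":1,"dz":0,"rx":0,"ry":0,"rz":0},{"dx":0.12,"dy":1,"dz":0,"rx":0,"ry":0,"rz":0},{"dx":0.12,"dy":1,"dz":0,"rx":0,"ry":0,"rz":0},{"dx":0.12,"dy":1,"dz":0,"rx":0,"ry":0,"rz":0},{"dx":0.12,"dy":1,"dz":0,"rx":0,"ry":0,"rz":0}]'

```text
t: 45.5
tcp_pos: [0.5833, 0.3105, 0.1743]
tool_rot: [0.702, 0.713, -0.0, -0.0]
force: [-0.8, -0.1, -0.2]
finger_gap: 0.851
gripper_force: 0.0
```

>>> move_arm --targets '[{"dx":0.12,"dy":1,"dz":0,"rx":0,"ry":0,"rz":0},{"dx":0.12,"dy":0.8,"dz":0,"rx":0,"ry":0,"rz":0},{"dx":0.1,"dy":0.2,"dz":0,"rx":0,"ry":0,"rz":0},{"dx":0,"dy":0,"dz":0,"rx":0,"ry":0,"rz":0},{"dx":0,"dy":0,"dz":0,"rx":0,"ry":0,"rz":0},{"dx":0,"dy":0,"dz":0,"rx":0,"ry":0,"rz":0},{"dx":0,"dy":0,"dz":0,"rx":0,"ry":0,"rz":0},{"dx":0,"dy":0,"dz":0,"rx":0,"ry":0,"rz":0},{"dx":0,"dy":0,"dz":0,"rx":0,"ry":0,"rz":0},{"dx":0,"dy":0,"dz":0,"rx":0,"ry":0,"rz":0}]'

```text
t: 46.75
tcp_pos: [0.5923, 0.359, 0.1743]
tool_rot: [0.702, 0.713, -0.0, -0.0]
force: [-0.6, -0.5, -0.7]
finger_gap: 0.85
gripper_force: 0.0
```

```bash
python3 - <<'E'
from h import *
st(); m=snap('wrist','w7',s=1.56)
print(px(m,(.5929,.3753,.042))*1.56)
E
```

```text
46.75 [0.5923 0.359  0.1743] [ 0.702  0.713 -0.    -0.   ] [-0.6 -0.5 -0.7] 0.8499773332571022 0.0
[392.808 246.324]
```

View pics/w7.png

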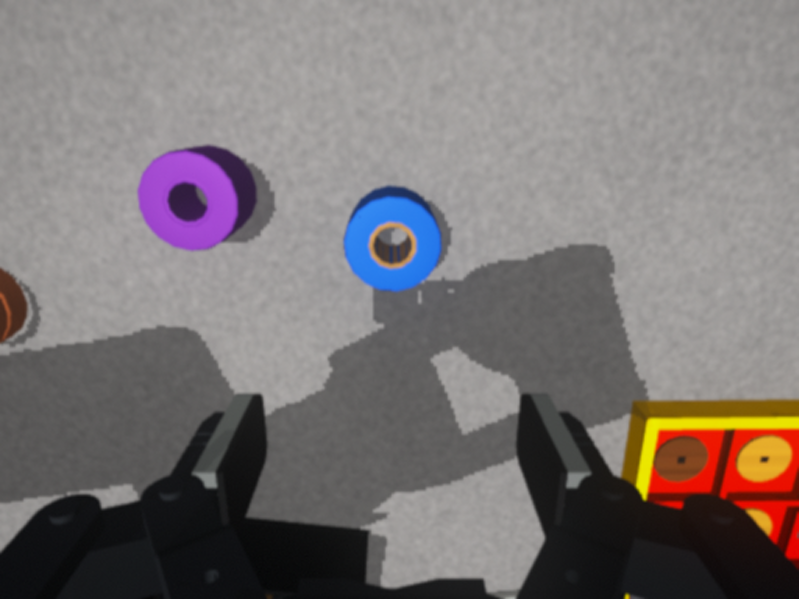

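The blue bore is at (392,245), as predicted. I'll grasp it.

>>> move_arm --targets '[{"dx":0.02,"dy":0.67,"dz":-0.5,"rx":0,"ry":0,"rz":0},{"dx":0,"dy":0,"dz":-0.9,"rx":0,"ry":0,"rz":0},{"dx":0,"dy":0,"dz":-1,"rx":0,"ry":0,"rz":0},{"dx":0,"dy":0,"dz":-1,"rx":0,"ry":0,"rz":0},{"dx":0,"dy":0,"dz":-1,"rx":0,"ry":0,"rz":0},{"dx":0,"dy":0,"dz":-1,"rx":0,"ry":0,"rz":0},{"dx":0,"dy":0,"dz":-0.7,"rx":0,"ry":0,"rz":0},{"dx":0,"dy":0,"dz":-0.35,"rx":0,"ry":0,"rz":0},{"dx":0,"dy":0,"dz":0,"rx":0,"ry":0,"rz":0},{"dx":0,"dy":0,"dz":0,"rx":0,"ry":0,"rz":0}]'

```text
t: 48.05
tcp_pos: [0.5936, 0.3761, 0.014]
tool_rot: [0.702, 0.713, 0.001, 0.0]
force: [1.5, 0.5, 0.8]
finger_gap: 0.852
gripper_force: 0.0
```

>>> move_arm --claw 30 --targets '[{"dx":0,"dy":0,"dz":0,"rx":0,"ry":0,"rz":0},{"dx":0,"dy":0,"dz":0,"rx":0,"ry":0,"rz":0},{"dx":0,"dy":0,"dz":0,"rx":0,"ry":0,"rz":0},{"dx":0,"dy":0,"dz":0,"rx":0,"ry":0,"rz":0},{"dx":0,"dy":0,"dz":0,"rx":0,"ry":0,"rz":0},{"dx":0,"dy":0,"dz":0,"rx":0,"ry":0,"rz":0},{"dx":0,"dy":0,"dz":0,"rx":0,"ry":0,"rz":0},{"dx":0,"dy":0,"dz":0,"rx":0,"ry":0,"rz":0},{"dx":0,"dy":0,"dz":0,"rx":0,"ry":0,"rz":0},{"dx":0,"dy":0,"dz":0,"rx":0,"ry":0,"rz":0}]'

```text
t: 49.3
tcp_pos: [0.5938, 0.3761, 0.0146]
tool_rot: [0.702, 0.713, 0.001, 0.0]
force: [-1.0, 0.6, 5.4]
finger_gap: 0.601
gripper_force: 42.2
```

>>> move_arm --targets '[{"dx":0,"dy":0,"dz":0.6,"rx":0,"ry":0,"rz":0},{"dx":0,"dy":0,"dz":0.9,"rx":0,"ry":0,"rz":0},{"dx":0,"dy":0,"dz":1,"rx":0,"ry":0,"rz":0},{"dx":0,"dy":0,"dz":1,"rx":0,"ry":0,"rz":0},{"dx":0,"dy":-0.4,"dz":1,"rx":0,"ry":0,"rz":0},{"dx":0,"dy":-0.8,"dz":0.5,"rx":0,"ry":0,"rz":0},{"dx":0,"dy":-1,"dz":0,"rx":0,"ry":0,"rz":0},{"dx":0,"dy":-1,"dz":0,"rx":0,"ry":0,"rz":0},{"dx":0,"dy":-1,"dz":0,"rx":0,"ry":0,"rz":0},{"dx":0,"dy":-1,"dz":0,"rx":0,"ry":0,"rz":0}]'

```text
t: 50.55
tcp_pos: [0.5924, 0.2434, 0.1371]
tool_rot: [0.702, 0.712, -0.001, -0.001]
force: [-0.4, -0.8, -0.9]
finger_gap: 0.604
gripper_force: 42.1
```

>>> move_arm --targets '[{"dx":-0.134,"dy":-1,"dz":0,"rx":0,"ry":0,"rz":0},{"dx":-0.134,"dy":-1,"dz":0,"rx":0,"ry":0,"rz":0},{"dx":-0.134,"dy":-1,"dz":0,"rx":0,"ry":0,"rz":0},{"dx":-0.134,"dy":-1,"dz":0,"rx":0,"ry":0,"rz":0},{"dx":-0.134,"dy":-1,"dz":0,"rx":0,"ry":0,"rz":0},{"dx":-0.134,"dy":-1,"dz":0,"rx":0,"ry":0,"rz":0},{"dx":-0.134,"dy":-1,"dz":0,"rx":0,"ry":0,"rz":0},{"dx":-0.134,"dy":-1,"dz":0,"rx":0,"ry":0,"rz":0},{"dx":-0.134,"dy":-1,"dz":0,"rx":0,"ry":0,"rz":0},{"dx":-0.134,"dy":-1,"dz":0,"rx":0,"ry":0,"rz":0}]'

```text
t: 51.8
tcp_pos: [0.5583, -0.0061, 0.1374]
tool_rot: [0.702, 0.712, -0.0, -0.001]
force: [0.4, 0.3, -1.3]
finger_gap: 0.596
gripper_force: 42.0
```

>>> move_arm --targets '[{"dx":-0.134,"dy":-1,"dz":0,"rx":0,"ry":0,"rz":0},{"dx":-0.134,"dy":-1,"dz":0,"rx":0,"ry":0,"rz":0},{"dx":-0.134,"dy":-1,"dz":0,"rx":0,"ry":0,"rz":0},{"dx":-0.134,"dy":-1,"dz":0,"rx":0,"ry":0,"rz":0},{"dx":-0.134,"dy":-1,"dz":0,"rx":0,"ry":0,"rz":0},{"dx":-0.134,"dy":-1,"dz":0,"rx":0,"ry":0,"rz":0},{"dx":-0.134,"dy":-1,"dz":0,"rx":0,"ry":0,"rz":0},{"dx":-0.134,"dy":-1,"dz":0,"rx":0,"ry":0,"rz":0},{"dx":-0.134,"dy":-1,"dz":0,"rx":0,"ry":0,"rz":0},{"dx":-0.134,"dy":-1,"dz":0,"rx":0,"ry":0,"rz":0}]'

```text
t: 53.05
tcp_pos: [0.5244, -0.2557, 0.1373]
tool_rot: [0.702, 0.712, -0.0, -0.001]
force: [-0.3, -0.3, -0.4]
finger_gap: 0.6
gripper_force: 42.0
```

>>> move_arm --targets '[{"dx":0,"dy":-1,"dz":0,"rx":0,"ry":0,"rz":0},{"dx":0,"dy":-1,"dz":0,"rx":0,"ry":0,"rz":0},{"dx":0,"dy":-1,"dz":0,"rx":0,"ry":0,"rz":0},{"dx":0,"dy":-1,"dz":0,"rx":0,"ry":0,"rz":0},{"dx":0,"dy":-0.7,"dz":0,"rx":0,"ry":0,"rz":0},{"dx":0,"dy":-0.05,"dz":0,"rx":0,"ry":0,"rz":0},{"dx":0,"dy":0,"dz":0,"rx":0,"ry":0,"rz":0},{"dx":0,"dy":0,"dz":0,"rx":0,"ry":0,"rz":0},{"dx":0,"dy":0,"dz":0,"rx":0,"ry":0,"rz":0},{"dx":0,"dy":0,"dz":0,"rx":0,"ry":0,"rz":0}]'

```text
t: 54.3
tcp_pos: [0.526, -0.3725, 0.1382]
tool_rot: [0.701, 0.713, 0.0, -0.0]
force: [0.3, 0.3, -0.9]
finger_gap: 0.596
gripper_force: 42.0
```

```bash
python3 - <<'E'
from h import *
st(); snap('wrist','w8',s=1.56); roll_off('w8','blue'); print(sensors.sense()['q'])
E
```

```text
54.3 [ 0.526  -0.3725  0.1382] [ 0.701  0.713  0.    -0.   ] [ 0.3  0.3 -0.9] 0.5963765853490312 42.048641396686435
bore [ 219  268   64   55 2517] [250.55661502 295.00158919] [-8.28837239e-05  2.45285222e-03]
pred 250.7 300.4
[-7.89469815e-01  6.62576338e-01  1.46157341e+00  2.79474471e-05
  1.01745804e+00 -8.05427481e-01]
```

View pics/w8.png

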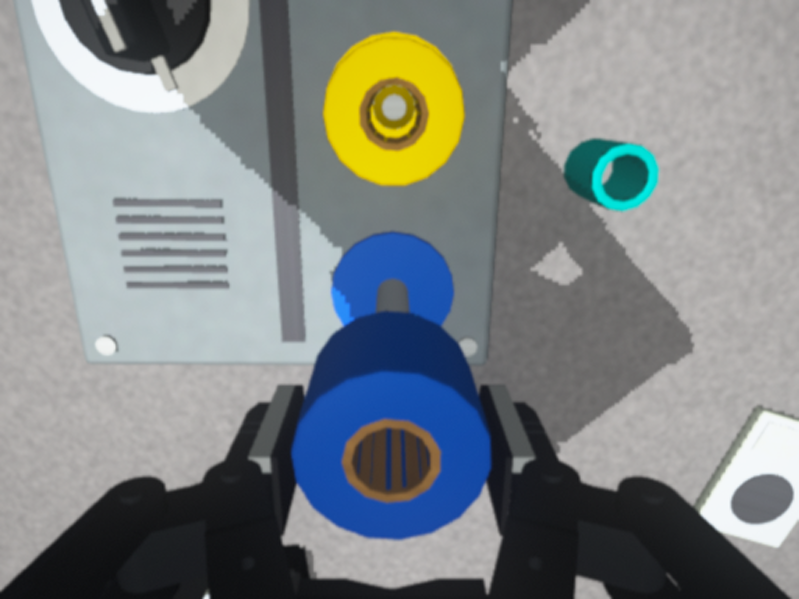

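The held blue bore is at (391,461), about 2 mm towards +y of the TCP. The yellow roll is seated at (393,112). I'll lower blue.

>>> move_arm --targets '[{"dx":0.02,"dy":-0.06,"dz":0,"rx":0,"ry":0,"rz":0},{"dx":0,"dy":0,"dz":-0.5,"rx":0,"ry":0,"rz":0},{"dx":0,"dy":0,"dz":-0.5,"rx":0,"ry":0,"rz":0},{"dx":0,"dy":0,"dz":-0.5,"rx":0,"ry":0,"rz":0},{"dx":0,"dy":0,"dz":-0.5,"rx":0,"ry":0,"rz":0},{"dx":0,"dy":0,"dz":-0.5,"rx":0,"ry":0,"rz":0},{"dx":0,"dy":0,"dz":-0.5,"rx":0,"ry":0,"rz":0},{"dx":0,"dy":0,"dz":-0.4,"rx":0,"ry":0,"rz":0},{"dx":0,"dy":0,"dz":-0.14,"rx":0,"ry":0,"rz":0},{"dx":0,"dy":0,"dz":0,"rx":0,"ry":0,"rz":0}]'

```text
t: 55.6
tcp_pos: [0.5265, -0.3746, 0.0496]
tool_rot: [0.702, 0.713, 0.0, 0.0]
force: [0.5, 0.8, -1.1]
finger_gap: 0.608
gripper_force: 42.0
```

>>> move_arm --claw 85 --targets '[{"dx":0,"dy":0,"dz":0,"rx":0,"ry":0,"rz":0},{"dx":0,"dy":0,"dz":0,"rx":0,"ry":0,"rz":0},{"dx":0,"dy":0,"dz":0,"rx":0,"ry":0,"rz":0},{"dx":0,"dy":0,"dz":0,"rx":0,"ry":0,"rz":0},{"dx":0,"dy":0,"dz":0.5,"rx":0,"ry":0,"rz":0},{"dx":0,"dy":0,"dz":0.9,"rx":0,"ry":0,"rz":0},{"dx":0,"dy":0,"dz":1,"rx":0,"ry":0,"rz":0},{"dx":0,"dy":0,"dz":1,"rx":0,"ry":0,"rz":0},{"dx":0,"dy":0,"dz":1,"rx":0,"ry":0,"rz":0},{"dx":0,"dy":0,"dz":0.8,"rx":0,"ry":0,"rz":0}]'

```text
t: 56.85
tcp_pos: [0.5267, -0.3747, 0.1818]
tool_rot: [0.702, 0.713, -0.0, 0.001]
force: [-0.8, 0.1, -0.1]
finger_gap: 0.85
gripper_force: 0.0
```

>>> move_arm --claw 60 --targets '[{"dx":-0.7,"dy":0.8,"dz":0,"rx":0,"ry":0,"rz":0},{"dx":-0.7,"dy":0.8,"dz":0,"rx":0,"ry":0,"rz":0},{"dx":-0.7,"dy":0.8,"dz":0,"rx":0,"ry":0,"rz":0},{"dx":-0.7,"dy":0.8,"dz":0,"rx":0,"ry":0,"rz":0},{"dx":-0.7,"dy":0.8,"dz":0,"rx":0,"ry":0,"rz":0},{"dx":-0.77,"dy":0.7,"dz":0,"rx":0,"ry":0,"rz":0},{"dx":0,"dy":0,"dz":0,"rx":0,"ry":0,"rz":0},{"dx":0,"dy":0,"dz":0,"rx":0,"ry":0,"rz":0},{"dx":0,"dy":0,"dz":0,"rx":0,"ry":0,"rz":0},{"dx":0,"dy":0,"dz":0,"rx":0,"ry":0,"rz":0}]'

```text
t: 58.1
tcp_pos: [0.4202, -0.2577, 0.1795]
tool_rot: [0.702, 0.713, -0.0, 0.0]
force: [0.8, -0.7, -0.3]
finger_gap: 0.6
gripper_force: 0.0
```

```bash
python3 - <<'E'
from h import *
st(); m=snap('wrist','w9',s=1.56)
print(px(m,(.4196,-.2458,.071))*1.56,px(m,(.4196,-.2458,.039))*1.56)
snap('scene','s9',(100,190,300,330),3.5)
E
```

```text
58.1 [ 0.4202 -0.2577  0.1795] [ 0.702  0.713 -0.     0.   ] [ 0.8 -0.7 -0.3] 0.6004713427600509 0.0
[390.312 266.916] [390.468 250.38 ]
```

View pics/w9.png

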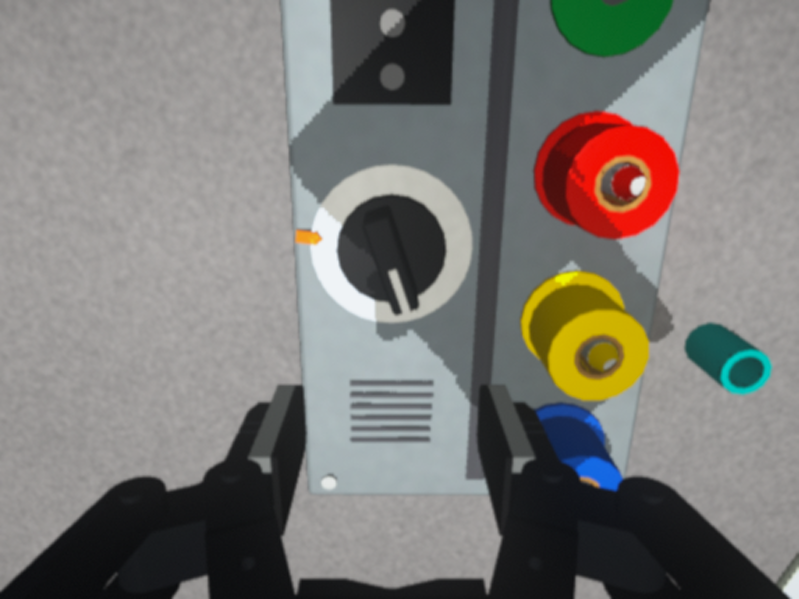

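View pics/s9.png

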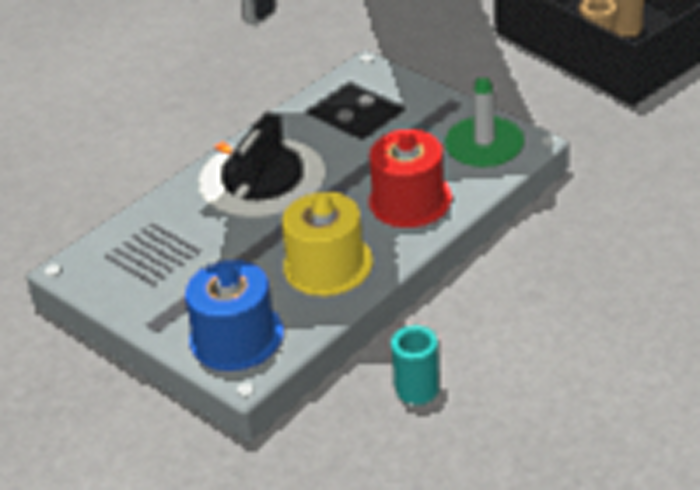

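All three rolls look fully down and both cores are in the bin. In the wrist view the dial centre is at about (391,249) and the orange tip at (322,238). I'll enlarge the dial to get the angles.

```bash
python3 - <<'E'
from h import *
im=np.load('pics/w9.npy')[100:212,180:310]
cv2.imwrite('pics/w9c.png',cv2.resize(im,None,fx=5,fy=5,interpolation=cv2.INTER_CUBIC))
E
```

```text
(no output)
```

View pics/w9c.png

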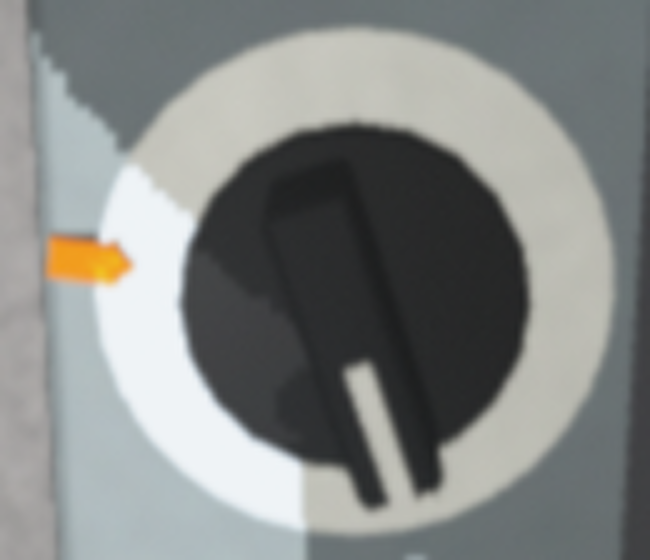

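In the crop, the orange tip is at (133,265). The white line on the bar's top runs from (358,367) to (401,500), and the disc centre is at about (356,295).

```bash
python3 - <<'E'
from h import *
m=cams.camera_model('wrist'); f=lambda u,v,z:w(m,180+u/5,100+v/5,z)
o=f(133,265,.031);a=f(358,367,.071);b=f(401,500,.071);c=f(356,295,.039)
D=np.array([.4196,-.2458])
print(o,a,b,c,np.hypot(*(o[:2]-c[:2])))
ang=lambda d:np.degrees(np.arctan2(d[1],d[0]))
print('orange',ang(o[:2]-c[:2]),ang(o[:2]-D),'pointer',ang(b-a),ang(b[:2]-D),ang(b[:2]-c[:2]))
E
```

```text
[ 0.3816 -0.2413  0.031 ] [ 0.4203 -0.2472  0.071 ] [ 0.4273 -0.2686  0.071 ] [ 0.42  -0.244  0.039] 0.03849480484429034
orange 175.97800982297989 173.246425964469 pointer -71.8869341924767 -71.33918199425838 -73.47185127688546
```

>>> move_arm --targets '[{"dx":0,"dy":0.5,"dz":0,"rx":0,"ry":0,"rz":0.285},{"dx":0,"dy":0,"dz":0,"rx":0,"ry":0,"rz":0.285},{"dx":0,"dy":0,"dz":-0.7,"rx":0,"ry":0,"rz":0},{"dx":0,"dy":0,"dz":-0.9,"rx":0,"ry":0,"rz":0},{"dx":0,"dy":0,"dz":-1,"rx":0,"ry":0,"rz":0},{"dx":0,"dy":0,"dz":-1,"rx":0,"ry":0,"rz":0},{"dx":0,"dy":0,"dz":-0.9,"rx":0,"ry":0,"rz":0},{"dx":0,"dy":0,"dz":-0.6,"rx":0,"ry":0,"rz":0},{"dx":0,"dy":0,"dz":-0.24,"rx":0,"ry":0,"rz":0},{"dx":0,"dy":0,"dz":0,"rx":0,"ry":0,"rz":0}]'

```text
t: 59.45
tcp_pos: [0.4197, -0.2446, 0.046]
tool_rot: [0.588, 0.809, 0.0, -0.0]
force: [0.0, -0.4, 0.6]
finger_gap: 0.601
gripper_force: 0.0
```

>>> move_arm --claw 5 --newtons 35 --targets '[{"dx":0,"dy":0,"dz":0,"rx":0,"ry":0,"rz":0},{"dx":0,"dy":0,"dz":0,"rx":0,"ry":0,"rz":0},{"dx":0,"dy":0,"dz":0,"rx":0,"ry":0,"rz":0},{"dx":0,"dy":0,"dz":0,"rx":0,"ry":0,"rz":0},{"dx":0,"dy":0,"dz":0,"rx":0,"ry":0,"rz":0},{"dx":0,"dy":0,"dz":0,"rx":0,"ry":0,"rz":0},{"dx":0,"dy":0,"dz":0,"rx":0,"ry":0,"rz":0},{"dx":0,"dy":0,"dz":0,"rx":0,"ry":0,"rz":0},{"dx":0,"dy":0,"dz":0,"rx":0,"ry":0,"rz":0},{"dx":0,"dy":0,"dz":0,"rx":0,"ry":0,"rz":0}]'

```text
t: 60.7
tcp_pos: [0.4197, -0.2448, 0.0468]
tool_rot: [0.588, 0.809, -0.0, 0.0]
force: [-1.3, -1.5, 5.8]
finger_gap: 0.161
gripper_force: 36.3
```

>>> move_arm --targets '[{"dx":0,"dy":0,"dz":0,"rx":0,"ry":0,"rz":-0.27},{"dx":0,"dy":0,"dz":0,"rx":0,"ry":0,"rz":-0.27},{"dx":0,"dy":0,"dz":0,"rx":0,"ry":0,"rz":-0.27},{"dx":0,"dy":0,"dz":0,"rx":0,"ry":0,"rz":-0.27},{"dx":0,"dy":0,"dz":0,"rx":0,"ry":0,"rz":-0.27},{"dx":0,"dy":0,"dz":0,"rx":0,"ry":0,"rz":-0.27},{"dx":0,"dy":0,"dz":0,"rx":0,"ry":0,"rz":-0.27},{"dx":0,"dy":0,"dz":0,"rx":0,"ry":0,"rz":-0.27},{"dx":0,"dy":0,"dz":0,"rx":0,"ry":0,"rz":-0.27},{"dx":0,"dy":0,"dz":0,"rx":0,"ry":0,"rz":-0.27}]'

```text
t: 61.95
tcp_pos: [0.4211, -0.2455, 0.0468]
tool_rot: [0.973, 0.231, 0.001, 0.002]
force: [1.5, -0.1, 4.2]
finger_gap: 0.151
gripper_force: 36.1
```

>>> move_arm --targets '[{"dx":0,"dy":0,"dz":0,"rx":0,"ry":0,"rz":-0.27},{"dx":0,"dy":0,"dz":0,"rx":0,"ry":0,"rz":-0.27},{"dx":0,"dy":0,"dz":0,"rx":0,"ry":0,"rz":-0.27},{"dx":0,"dy":0,"dz":0,"rx":0,"ry":0,"rz":-0.27},{"dx":0,"dy":0,"dz":0,"rx":0,"ry":0,"rz":0},{"dx":0,"dy":0,"dz":0,"rx":0,"ry":0,"rz":0},{"dx":0,"dy":0,"dz":0,"rx":0,"ry":0,"rz":0},{"dx":0,"dy":0,"dz":0,"rx":0,"ry":0,"rz":0},{"dx":0,"dy":0,"dz":0,"rx":0,"ry":0,"rz":0},{"dx":0,"dy":0,"dz":0,"rx":0,"ry":0,"rz":0}]'

```text
t: 63.2
tcp_pos: [0.4212, -0.2461, 0.0468]
tool_rot: [0.999, -0.046, 0.002, 0.002]
force: [2.6, -2.1, 6.2]
finger_gap: 0.156
gripper_force: 36.3
```

```bash
python3 - <<'E'
from h import *
st(); n=sensors.sense()['tool_rot'];print('bar dir',2*np.degrees(np.arctan2(n[1],n[0]))-180)
E
```

```text
63.2 [ 0.4212 -0.2461  0.0468] [ 0.999 -0.046  0.002  0.002] [ 2.6 -2.1  6.2] 0.15609674490748465 36.269550919532776
bar dir -185.30453554992874
```

>>> move_arm --claw 60 --targets '[{"dx":0,"dy":0,"dz":0,"rx":0,"ry":0,"rz":0},{"dx":0,"dy":0,"dz":0,"rx":0,"ry":0,"rz":0},{"dx":0,"dy":0,"dz":0,"rx":0,"ry":0,"rz":0},{"dx":0,"dy":0,"dz":0,"rx":0,"ry":0,"rz":0},{"dx":0,"dy":0,"dz":0.6,"rx":0,"ry":0,"rz":0},{"dx":0,"dy":0,"dz":1,"rx":0,"ry":0,"rz":0},{"dx":0,"dy":0,"dz":1,"rx":0,"ry":0,"rz":0},{"dx":0,"dy":0,"dz":1,"rx":0,"ry":0,"rz":0},{"dx":0,"dy":0,"dz":1,"rx":0,"ry":0,"rz":0},{"dx":0,"dy":0,"dz":0.4,"rx":0,"ry":0,"rz":0}]'

```text
t: 64.45
tcp_pos: [0.4202, -0.2449, 0.1732]
tool_rot: [0.999, -0.047, 0.001, 0.001]
force: [-0.1, 1.1, -0.5]
finger_gap: 0.6
gripper_force: 0.0
```

```bash
python3 - <<'E'
from h import *
st(); m=snap('wrist','w10'); u,v=px(m,(.4205,-.245,.045)); print(u,v)
a,b=int(u)-65,int(v)-56;print(a,b);im=np.load('pics/w10.npy')[b:b+112,a:a+130]
cv2.imwrite('pics/w10c.png',cv2.resize(im,None,fx=5,fy=5,interpolation=cv2.INTER_CUBIC))
E
```

```text
64.45 [ 0.4202 -0.2449  0.1732] [ 0.999 -0.047  0.001  0.001] [-0.1  1.1 -0.5] 0.6004156602336771 0.0
250.4 178.5
185 122
```

View pics/w10c.png

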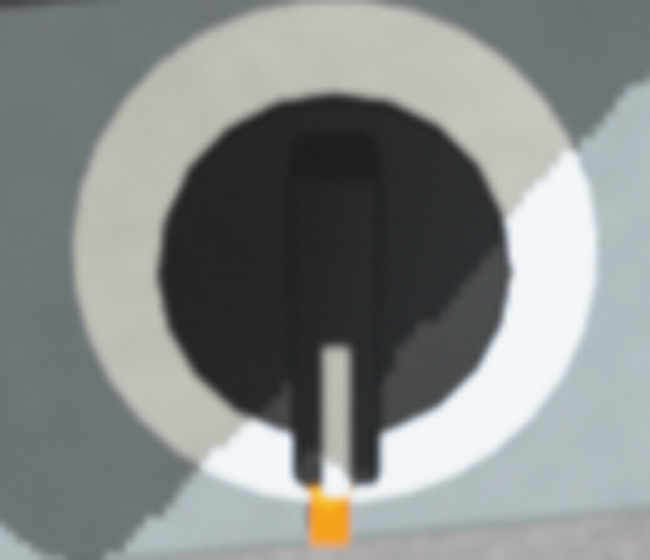

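The pointer line at (336, 345–490) runs straight to the orange mark at (329, 490–545). I'll check the remaining angle error and the whole scene numerically before handing in.

```bash
python3 - <<'E'
from h import *
m=cams.camera_model('wrist'); f=lambda u,v,z:w(m,185+u/5,122+v/5,z)[:2]
c=f(335,250,.031);o=f(329.5,520,.031);a=f(336,347,.071);b=f(337,488,.071);D=(c+f(335.5,310,.071)*0+c)/2
ang=lambda d:np.degrees(np.arctan2(d[1],d[0]))%360
print(c,ang(o-c),ang(b-a),ang(b-c))
m=snap('top','t10');im=np.load('pics/t10.npy')
for cc in HSV:
    for k,x,y,ww,hh in blobs(im,cc):
        if 130<y<240: print(cc,(ww,hh),w(m,x+ww/2-.5,y+hh/2-.5,.06))
E
```

```text
[ 0.422  -0.2468] 173.36229930780175 175.05166624997565 174.63083018516926
red (22, 20) [ 0.5224 -0.1997  0.06  ]
yellow (25, 21) [ 0.5223 -0.2856  0.06  ]
blue (25, 22) [ 0.5221 -0.3699  0.06  ]
green (19, 19) [ 0.5226 -0.1136  0.06  ]
purple (18, 17) [0.4867 0.387  0.06  ]
```

The residual is about 1.5° short. Time is ample, so I'll trim it.

>>> move_arm --targets '[{"dx":0.02,"dy":0,"dz":-0.7,"rx":0,"ry":0,"rz":0},{"dx":0,"dy":0,"dz":-0.9,"rx":0,"ry":0,"rz":0},{"dx":0,"dy":0,"dz":-1,"rx":0,"ry":0,"rz":0},{"dx":0,"dy":0,"dz":-1,"rx":0,"ry":0,"rz":0},{"dx":0,"dy":0,"dz":-0.9,"rx":0,"ry":0,"rz":0},{"dx":0,"dy":0,"dz":-0.5,"rx":0,"ry":0,"rz":0},{"dx":0,"dy":0,"dz":0,"rx":0,"ry":0,"rz":0},{"dx":0,"dy":0,"dz":0,"rx":0,"ry":0,"rz":0},{"dx":0,"dy":0,"dz":0,"rx":0,"ry":0,"rz":0},{"dx":0,"dy":0,"dz":0,"rx":0,"ry":0,"rz":0}]'

```text
t: 65.8
tcp_pos: [0.4204, -0.2448, 0.0467]
tool_rot: [0.999, -0.047, 0.001, 0.0]
force: [0.6, 0.2, -0.4]
finger_gap: 0.607
gripper_force: 0.0
```

>>> move_arm --claw 5 --targets '[{"dx":0,"dy":0,"dz":0,"rx":0,"ry":0,"rz":0},{"dx":0,"dy":0,"dz":0,"rx":0,"ry":0,"rz":0},{"dx":0,"dy":0,"dz":0,"rx":0,"ry":0,"rz":0},{"dx":0,"dy":0,"dz":0,"rx":0,"ry":0,"rz":0},{"dx":0,"dy":0,"dz":0,"rx":0,"ry":0,"rz":0},{"dx":0,"dy":0,"dz":0,"rx":0,"ry":0,"rz":0},{"dx":0,"dy":0,"dz":0,"rx":0,"ry":0,"rz":-0.05},{"dx":0,"dy":0,"dz":0,"rx":0,"ry":0,"rz":0},{"dx":0,"dy":0,"dz":0,"rx":0,"ry":0,"rz":0},{"dx":0,"dy":0,"dz":0,"rx":0,"ry":0,"rz":0}]'

```text
t: 67.05
tcp_pos: [0.4201, -0.2458, 0.0465]
tool_rot: [0.998, -0.06, 0.0, 0.001]
force: [-2.4, -4.1, 3.5]
finger_gap: 0.154
gripper_force: 37.5
```

>>> move_arm --claw 60 --targets '[{"dx":0,"dy":0,"dz":0,"rx":0,"ry":0,"rz":0},{"dx":0,"dy":0,"dz":0,"rx":0,"ry":0,"rz":0},{"dx":0,"dy":0,"dz":0,"rx":0,"ry":0,"rz":0},{"dx":0,"dy":0,"dz":0,"rx":0,"ry":0,"rz":0},{"dx":0,"dy":0,"dz":0.6,"rx":0,"ry":0,"rz":0},{"dx":0,"dy":0,"dz":1,"rx":0,"ry":0,"rz":0},{"dx":0,"dy":0,"dz":1,"rx":0,"ry":0,"rz":0},{"dx":0,"dy":0,"dz":1,"rx":0,"ry":0,"rz":0},{"dx":0,"dy":0,"dz":1,"rx":0,"ry":0,"rz":0},{"dx":0,"dy":0,"dz":0.4,"rx":0,"ry":0,"rz":0}]'

```text
t: 68.3
tcp_pos: [0.4207, -0.2449, 0.1732]
tool_rot: [0.998, -0.06, 0.001, 0.001]
force: [0.0, -0.0, 0.2]
finger_gap: 0.603
gripper_force: 0.0
```

```bash
python3 - <<'E'
from h import *
st(); m=snap('wrist','w11');im=np.load('pics/w11.npy')
# white line on bar top: bright pixels within bar, just past the dark start
g=cv2.cvtColor(im,cv2.COLOR_BGR2GRAY)[188:216,240:262]
pts=[]
for r in range(g.shape[0]):
    cs=np.where(g[r]>110)[0]
    if 2<=len(cs)<=9: pts.append(w(m,240+cs.mean(),188+r,.071)[:2])
pts=np.array(pts);d=pts[-1]-pts[0];vx,vy,_,_=cv2.fitLine(pts.astype(np.float32),cv2.DIST_HUBER,0,.01,.01).ravel()
s=np.sign(vx*d[0]+vy*d[1]);print(len(pts),np.degrees(np.arctan2(s*vy,s*vx))%360)
n=sensors.sense()['tool_rot'];print(2*np.degrees(np.arctan2(n[1],n[0]))-180+360)
E
```

```text
68.3 [ 0.4207 -0.2449  0.1732] [ 0.998 -0.06   0.001  0.001] [ 0.  -0.   0.2] 0.6028638145079741 0.0
17 171.91571724107308
173.09600707874802
```

The tool reads 173.1° and the mark is at about 173.4°. I'll hand in.

```bash
python3 -c "
from station import order
print(order.sign_off())"
```

```text
the job is handed in; nothing more can be done
None
```

I handed in the job at about 68 s: the green and yellow cores are in the bin, the red, yellow and blue rolls are down on their own spindles (there was no green roll), and the dial was turned last, to within about 1.5° of the orange mark.

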